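# Turn the lamp cap over, release the catch and hold the press down

### The job

Turn the open square metal cap over and set it mouth-down in the middle of the bench press's square plate, and let go of it. Then flip the press's safety catch over sideways, away from the lever it blocks, and only then pull the lever over by its rubber grip until its pad bears firmly on the cap, so that the glue can set. Finish while still holding the lever down, and leave everything else on the bench where it is.

Things in the scene. Friction and masses are not known exactly. Their poses are not given: they have to be found in the camera images.
- cap: The lamp cap: open square cup of plain aluminium, 52 x 52 mm outside, 46 mm high, walls and floor 3 mm, about 0.15 kg. Starts mouth-up on the bench to the robot's right. Origin: centre of the outside of its closed end; its z points out through the mouth, x and y are square to its flat sides. It can lie on a flat side without rolling.
- press: Grey lever press, fixed on the bench at the robot's left. Origin: on the bench under the lever's pivot. x points from its front (square plate) to its back, y to the side of the rubber grip (roughly towards the robot), z up; its front looks roughly to -y. Base 110 mm wide, 12 mm high, from 180 mm before the origin to 75 mm behind. Uprights at the origin 50 (x) by 48 mm, 118 mm high.
- plate (a point): Centre of the top of the press's square steel plate, 80 x 80 mm, its top 20 mm above the bench; it lies 120 mm in front of the press's origin, axes as the press's. Nothing stands above it while the lever is back.
- pivot (a point): The lever's pivot: a point on its hinge axis, 100 mm above the press's origin. The hinge axis runs along the press's y.
- lever (a joint): Lever angle in rad: 0 = at rest, leaning 0.61 back from upright; grows as it is pulled over to the front; 2.18 = level to the front, its pad flat on a mouth-down cap on the plate (2.4 with no cap). A spring returns it when let go: 1 to 3 N at the grip, besides the press on the cap. The closed catch stops it within 0.3 rad.
- grip (a point): Middle of the rubber grip: a round bar 20 mm thick and 85 mm long that sticks out sideways from the lever's end along the press's y. This point is 190 mm from the pivot axis and 70 mm to the press's y side of the lever's mid-plane; it moves on a circle about the pivot.
- pad (a point): Centre of the face of the lever's round rubber pad, 30 mm across, on the lever's front side, 120 mm along the lever from the pivot and 34 mm off its centre line.
- catch (a joint): Safety catch angle in rad. 0 = closed, upright; 1.6 = flipped right over, lying out to the press's -y side (roughly away from the robot). It is held by friction alone, stays where it is left and takes about 1 N at its tip. It clears the lever well before it is fully over.
- catch_tip (a point): Tip of the catch, a steel stem 12 mm (press x) by 10 mm beside the lever; 200 mm above the bench when closed. Its hinge, along press x, is 100 mm below: 12 mm behind the press's origin, 32 mm to its -y side, 100 mm above the bench. A nose 49 to 61 mm above the hinge reaches 38 mm from the stem's axis to the press's +y, before the lever. The resting lever is 14 mm behind the nose, 40 mm behind the tip.
- screwdriver: Bystander: screwdriver with a red handle, lying. Origin: near its middle, on the bench.
- wrench: Bystander: steel wrench, lying flat. Origin: near its middle, on the bench.
- hammer: Bystander: hammer, lying. Origin: near its middle, on the bench.
- tape: Bystander: black tape roll, 90 mm across and 19 mm high, lying flat. Origin: on its underside.
- jar: Bystander: closed amber jar, 60 mm across and 75 mm high. Origin: on its underside.
- offcut: Bystander: wooden offcut 110 x 45 x 22 mm. Origin: on its underside.
- tin: Bystander: empty round steel tin, 72 mm across and 50 mm high. Origin: on its underside.
Mind the look-alikes: they are no part of the job. Leave any purple or red look-alike of the cap alone.

How it is judged:
By the outcome, as a careful person would: the job done as asked, in the order asked, and still so for the second after the job is handed in, while the arm keeps its last pose, push and grip.
It also fails if it takes over 72 s, if anything falls off the work surface, if the arm or the gripper's body presses on something with over 40 N, if the wrist force passes 120 N, or if a joint passes its speed limit or range.

### The arm

A 7-joint arm with a two-finger parallel gripper is mounted at the origin on the work surface. World frame = base frame: x ahead of the robot, y to its left, z up, the work surface at z = 0. Lengths are in m, angles in rad, forces in N, time in s.
With the tool pointing down it reaches from about 0.425 to 0.875 m from the base axis. Payload 4.7 kg.
Tool frame: the origin (TCP) lies on the centre line of the jaws, within the pads' length; the fingertips stand 14 mm ahead of it and the grasp point (between the pads) lies 5 mm behind it; z points along the fingers, x is the direction in which the jaws open and shut, and the axes are right-handed (so a half turn about z gives the same grasp; the last joint's range is limited). The gripper opens to 87 mm and grips with 3 to 60 N. Pads are 19 mm wide; open, the fingers measure 117 mm over their backs; the gripper's body (75 mm by 190 mm) begins 51 mm behind the grasp point.
Start: joints at [1.168, 0.321, -0.07, 1.45, 0.023, 1.371, -0.057], TCP at [0.263, -0.594, 0.237] pointing down, gripper open.
Joint ranges: [-2.86, 2.86], [-0.3, 2.09], [-1.38, 1.24], [0.06, 2.45], [-1.56, 4.7], [0.09, 2.05], [-2.69, 2.69]. Speed limits (rad/s): [2.57, 2.57, 3.14, 3.14, 3.14, 3.14, 3.14].

### API

Orientations are given as a rotation vector (axis times angle).
In Python, from bench import ctrl gives the robot as it stands.
- The arm moves only by the tool drive_tool, never from a script. Its argument "rows" is a list that holds one entry, the list of rows, each a list of 5 numbers: the shift along the tool's x, y, z scaled (see below), then the turn about the tool's z scaled (see below), then the closure in counts, from 0 (fully open) to 255 (shut). In form: [[[dx, dy, dz, spin, jaw], ...]]. A call has 1 to 20 rows; each row is the pose to reach, as a shift and turn from the pose commanded when the call began, along the tool's axes at that moment, turning the shorter way round; what a row does not reach only later rows make up. The controller multiplies each number of a shift by 300 mm and each number of a turn by pi rad. A row lasts 1/8 s, in which the tool goes at most 62.5 mm and 10.7 degrees, less where a joint would pass 70% of its speed; a pose out of reach is approached as far as the arm can. A call with a number of a shift or a turn outside -1 to 1 is refused whole. A call with a gripper value outside its range is refused whole. The fingers move at their own pace and stop on an object; "grip_force" is the grip in N (left out, the last holds). Time passes only in rows, so rows that repeat a pose let the fingers close. It gives the time, the measured TCP pose, the force and the opening at its end, in the units of the state.
- ctrl.get_state(): the state, without advancing time (a new reading comes with each control period).
- ctrl.get_image(name): name is "scene" or "side" or "wrist"; returns a dict with "img" (384x512x3 uint8, blue, green, red), "camera_matrix" (3x3 intrinsics, pixels), "R" (3x3) and "t" (3): a world point X has camera coordinates R X + t. Camera axes: x right, y down, z forward; pixel columns grow to the right and rows downward; lengths in m; the calibration is good to about 2 mm. A picture is of the moment at which its call begins. There is no depth.
- ctrl.close_job(): hands the job in, once; it reports no verdict.
The state is a dict: "time": time; "joint_positions": joint angles; "qd": joint speeds; "joint_torque": joint torques, N m; "position": TCP position; "tool_rot": TCP orientation; "ft_force": force on the tool from outside, world axes, zero at the start; "torque": the same for the moment, N m; "grip_width": opening from 0.0 (shut) to 1.0 (fully open).
Only numpy, scipy, OpenCV 4.12 (cv2) and the standard library are available. Lean on these libraries where they do the work, as an engineer would, in place of code of your own. Each camera call takes 0.05 s, during which the arm holds its last target.

## Working session

There is one attempt and no reset: what is moved stays moved. The work goes in short steps, Python scripts to look and compute and a tool call to move; the robot and the scene stay as the last step left them, time stands still between calls to the robot, and variables do not carry over. Pictures are saved under pics/ and viewed, and the job is handed in when it is done.

Besides the shell and the picture viewer there is one more tool, called after "Emit:" as name([rows], argument=value, ...), one row to a line, values as JSON. drive_tool: Moves the arm, as the interface text tells. Its arguments: {"type":"object","properties":{"rows":{"type":"array"},"grip_force":{"type":"number"}},"required":["rows"]}

```bash
ls -la; mkdir -p pics; python3 - <<'E'
from bench import ctrl
import cv2,json
s=ctrl.get_state(); print(s)
for n in ["scene","side","wrist"]:
    d=ctrl.get_image(n); cv2.imwrite(f"pics/{n}0.png",d["img"]); print(n,d["camera_matrix"],d["R"],d["t"])
E
```

```text
total 12
drwxr-xr-x  3 agent agent 4096 Dec  6 05:04 .
drwxr-xr-x 23 root  root  4096 Dec  6 05:04 ..
drwxr-xr-x  2 agent agent 4096 Dec  6 05:04 pics
{'time': 0.0, 'joint_positions': array([ 1.16809759,  0.32181784, -0.07008169,  1.45171647,  0.02259762,
        1.37080553, -0.05689677]), 'qd': array([-1.78325515e-05, -2.04482521e-03,  2.44246540e-03,  4.75793625e-04,
       -1.13949046e-03, -1.35066144e-03, -8.81741745e-04]), 'joint_torque': array([ 4.57984570e-04, -4.91288924e+01, -4.03176695e-01, -3.12527132e+01,
       -6.37075701e-02,  4.36913827e-02,  1.61821740e-04]), 'position': array([ 0.26287409, -0.59387079,  0.23544401]), 'tool_rot': array([-2.63218117,  1.7131948 ,  0.00266208]), 'ft_force': array([ 0.41604465, -0.1584783 , -0.19207797]), 'torque': array([ 0.05622994, -0.02163563,  0.00993684]), 'grip_width': 1.0028958562490569}
scene [[452.73830974   0.         269.2479302 ]
 [  0.         452.73830974 189.13243589]
 [  0.           0.           1.        ]] [[-0.26176456  0.96511427 -0.00581094]
 [ 0.58726064  0.15449688 -0.79451599]
 [-0.76590095 -0.21138866 -0.60721543]] [ 0.17439389 -0.16046499  1.69179616]
side [[385.76106594   0.         257.4027851 ]
 [  0.         385.76106594 195.37692851]
 [  0.           0.           1.        ]] [[-0.88602947 -0.46345893 -0.01255348]
 [-0.3366345   0.66171574 -0.66993245]
 [ 0.31879301 -0.58935396 -0.74231592]] [0.45355847 0.30609813 0.99924408]
wrist [[271.32278406   0.         253.66074092]
 [  0.         271.32278406 191.33053532]
 [  0.           0.           1.        ]] [[ 0.40519198 -0.91423065 -0.00133626]
 [-0.87260963 -0.38718049  0.29773093]
 [-0.27271212 -0.11947215 -0.95464889]] [-0.65035307 -0.03554005  0.39100667]
```

View pics/scene0.png

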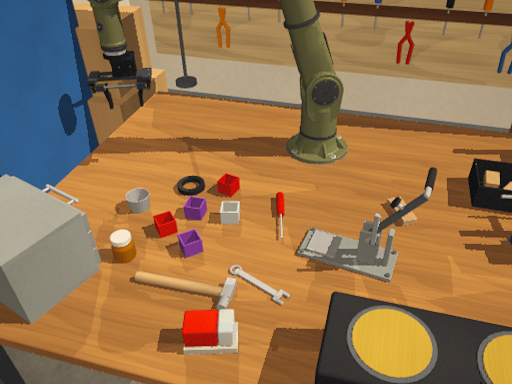

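View pics/side0.png

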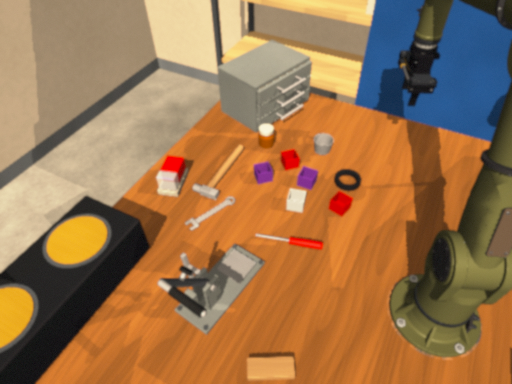

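View pics/wrist0.png

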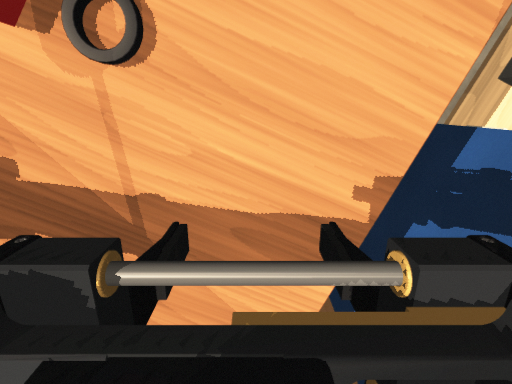

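Candidates for the cap (scene pixels): grey square cup (230,212), round grey tin (138,201), red cups (228,185) and (165,224), purple cups (195,209) and (190,243), and the white/red block (210,328). By the description it is the plain grey square cup at (230,212). I'll check that with a close crop.

```bash
cat > h.py <<'E'
import numpy as np,cv2
from bench import ctrl
from scipy.spatial.transform import Rotation as Rn
def ray(d,u,v):
    K,R,t=d["camera_matrix"],d["R"],d["t"]
    r=R.T@np.linalg.solve(K,[u,v,1.]); return -R.T@t, r/np.linalg.norm(r)
def onz(d,u,v,z):
    c,r=ray(d,u,v); return c+r*(z-c[2])/r[2]
def proj(d,X):
    p=d["camera_matrix"]@(d["R"]@np.asarray(X,float)+d["t"]); return p[:2]/p[2]
def tri(obs):
    A=np.zeros((3,3));b=np.zeros(3)
    for d,u,v in obs:
        c,r=ray(d,u,v);P=np.eye(3)-np.outer(r,r);A+=P;b+=P@c
    return np.linalg.solve(A,b)
def crop(n,d,x0,y0,x1,y1,k):
    cv2.imwrite("pics/"+n,cv2.resize(d["img"][y0:y1,x0:x1],None,fx=k,fy=k,interpolation=cv2.INTER_CUBIC))
def toolmove(target,yaw_delta=0):
    "shift numbers in tool axes"
    s=ctrl.get_state();R=Rn.from_rotvec(s["tool_rot"]).as_matrix()
    return R.T@(np.asarray(target)-s["position"])/0.3
E
python3 - <<'E'
from h import *
a=ctrl.get_image("scene");b=ctrl.get_image("side")
crop("c_s.png",a,190,165,270,225,10);crop("p_s.png",a,290,160,450,280,5)
crop("c_d.png",b,260,160,340,220,10);crop("p_d.png",b,140,230,280,335,5)
print(onz(a,230,222,0),onz(b,296,208,0))
E
```

```text
[ 0.48576793 -0.17073074  0.        ] [ 0.45901864 -0.16753354  0.        ]
```

View pics/c_s.png

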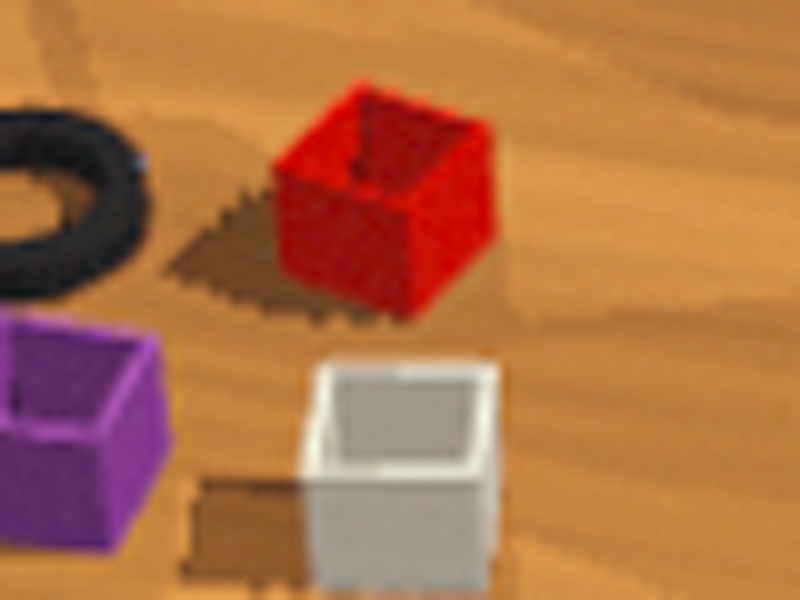

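View pics/p_s.png

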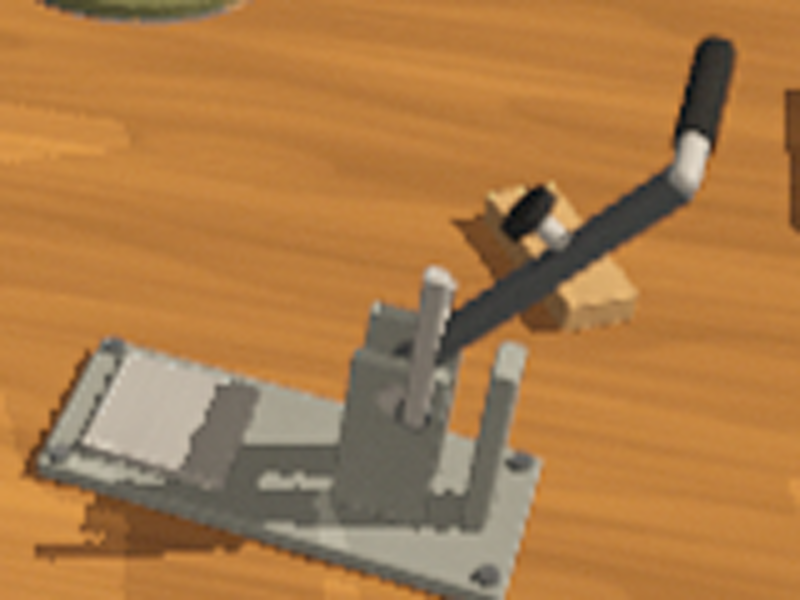

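View pics/c_d.png

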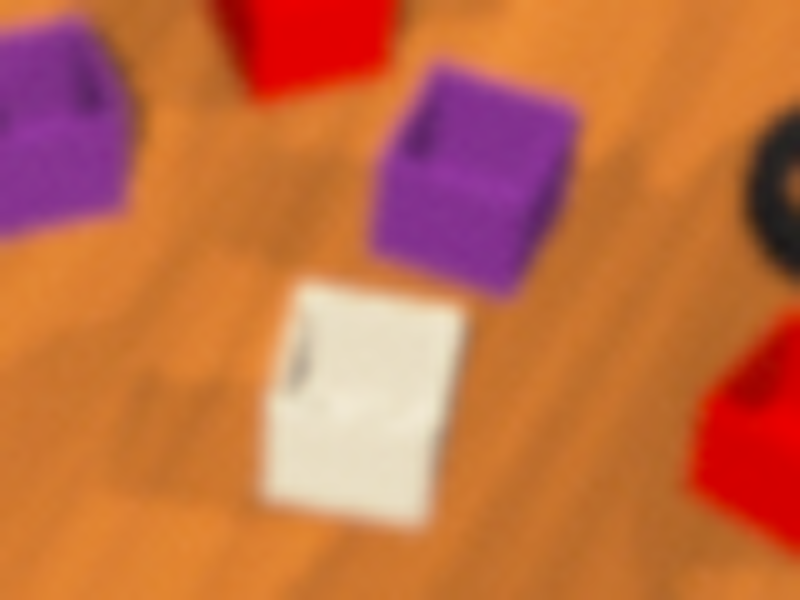

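View pics/p_d.png

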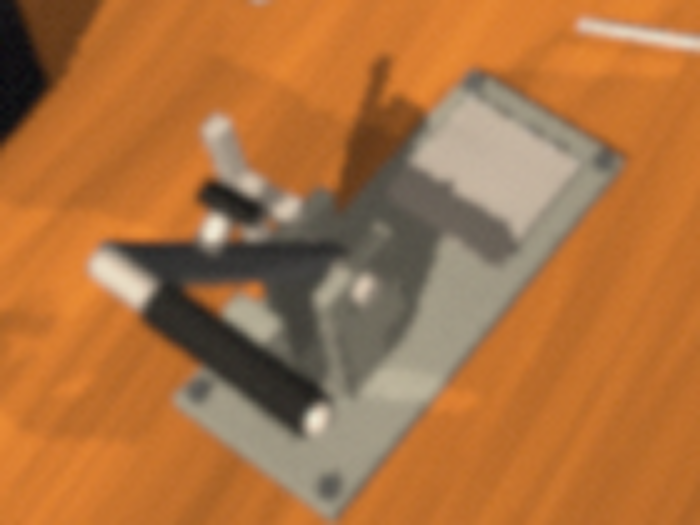

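The crop confirms it: the grey square cup, mouth-up, rim corners about (220,212), (240,212), (240,201) and (222,201) in scene. The other square cups are red or purple.

```bash
python3 - <<'E'
from h import *
a=ctrl.get_image("scene");b=ctrl.get_image("side")
np.set_printoptions(precision=4,suppress=True)
S=[(220.2,212.5),(239.7,212),(239.8,201.5),(221.8,201.2)];D=[(290,188.3),(306.8,190.5),(304,202.5),(286.8,199.8)]
for n,d,L in(("scene",a,S),("side",b,D)):
    P=np.array([onz(d,u,v,.046) for u,v in L]);print(n,"cap rim\n",P[:,:2],P.mean(0)[:2],[round(float(np.degrees(np.arctan2(*(P[(i+1)%4]-P[i])[1::-1]))),1) for i in range(4)])
for n,d,L in(("scene",a,[(312,228),(297,254),(390,279),(398,252)]),("side",b,[(265,261),(235,244),(175.6,309.6),(207,334)])):
    P=np.array([onz(d,u,v,.012) for u,v in L]);print(n,"base\n",P[:,:2],P.mean(0)[:2],[round(float(np.degrees(np.arctan2(*(P[(i+1)%4]-P[i])[1::-1]))),1) for i in range(4)],[np.linalg.norm(P[(i+1)%4]-P[i]) for i in range(4)])
for n,d,L in(("scene",a,[(317,231.6),(341.6,237),(333,257),(307,249)]),):
    P=np.array([onz(d,u,v,.02) for u,v in L]);print(n,"plate\n",P[:,:2],P.mean(0)[:2],[np.linalg.norm(P[(i+1)%4]-P[i]) for i in range(4)])
print("grip far end/near", tri([(a,290+715/5,160+40/5),(b,140+316/5,230+420/5)]))
print("catch tip",tri([(a,290+437/5,160+275/5),(b,140+220/5,230+125/5)]))
E
```

```text
scene cap rim
 [[ 0.5021 -0.1924]
 [ 0.4854 -0.1381]
 [ 0.439  -0.153 ]
 [ 0.4514 -0.2058]] [ 0.4695 -0.1723] [107.1, -162.2, -76.8, 14.8]
side cap rim
 [[ 0.4965 -0.1978]
 [ 0.4447 -0.2133]
 [ 0.4328 -0.1624]
 [ 0.485  -0.1483]] [ 0.4647 -0.1805] [-163.3, 103.2, 15.0, -77.0]
scene base
 [[0.4624 0.0734]
 [0.5759 0.0538]
 [0.6017 0.303 ]
 [0.4979 0.3186]] [0.5345 0.1872] [-9.8, 84.1, 171.5, -98.2] [np.float64(0.1152134866012471), np.float64(0.2505406407204058), np.float64(0.10497651737727551), np.float64(0.24769840758561537)]
side base
 [[0.4544 0.063 ]
 [0.5596 0.0511]
 [0.5944 0.3006]
 [0.4869 0.3177]] [0.5238 0.1831] [-6.4, 82.1, 171.0, -97.3] [np.float64(0.10590873531276147), np.float64(0.25191900525256794), np.float64(0.10890668187151167), np.float64(0.25674370895671567)]
scene plate
 [[0.4825 0.0913]
 [0.4868 0.1622]
 [0.5699 0.1507]
 [0.5582 0.0776]] [0.5243 0.1205] [np.float64(0.07094635126203933), np.float64(0.08388998480269302), np.float64(0.07407459490779772), np.float64(0.07694180060467105)]
grip far end/near [0.4361 0.3609 0.2567]
catch tip [0.5772 0.2417 0.196 ]
```

```bash
python3 - <<'E'
from h import *
np.set_printoptions(precision=4,suppress=True)
a=ctrl.get_image("scene");b=ctrl.get_image("side")
def cen(d,lo,hi,z=.023):
    hsv=cv2.cvtColor(d["img"],cv2.COLOR_BGR2HSV);m=cv2.inRange(hsv,lo,hi)
    n,l,s,c=cv2.connectedComponentsWithStats(m)
    for i in range(1,n):
        if s[i,4]>60:
            x,y,w,h,_=s[i]; print(c[i],s[i],onz(d,*c[i],z)[:2], "bottom",onz(d,c[i][0],y+h,0)[:2])
for n,d in(("scene",a),("side",b)):
    print(n,"red");cen(d,(0,180,90),(5,255,255));print("purple");cen(d,(130,90,60),(150,255,255))
s=ctrl.get_state();print(s["time"],Rn.from_rotvec(s["tool_rot"]).as_matrix())
E
```

```text
scene red
[405.8625  42.3903] [397  21  17  43 269] [-1.15    0.2884] bottom [-0.8945  0.3   ]
[228.0585 184.6729] [217 173  22  24 376] [ 0.3394 -0.2267] bottom [ 0.3731 -0.2164]
[279.6115 203.4713] [276 192   8  25 157] [ 0.3902 -0.0418] bottom [ 0.4257 -0.0327]
[165.0469 223.9061] [154 211  23  27 426] [ 0.5662 -0.3409] bottom [ 0.5991 -0.3288]
[200.0247 327.7891] [ 182  309   36   38 1214] [ 0.8715 -0.1079] bottom [ 0.9042 -0.097 ]
purple
[194.826  207.9534] [184 197  22  23 408] [ 0.4766 -0.2852] bottom [ 0.5043 -0.2762]
[189.828  242.8065] [178 229  24  28 465] [ 0.6205 -0.2401] bottom [ 0.6508 -0.2299]
side red
[289.6729 159.1784] [281 150  18  20 269] [ 0.5637 -0.3462] bottom [ 0.5498 -0.3183]
[174.3956 165.1682] [161 157  25  23 321] [ 0.9111 -0.1359] bottom [ 0.885  -0.0929]
[340.0058 203.0928] [329 192  23  23 345] [ 0.3363 -0.2312] bottom [ 0.3232 -0.2042]
[305.6723 242.4832] [289 237  33  12 238] [ 0.3742 -0.0412] bottom [ 0.3697 -0.0354]
purple
[262.8532 172.2341] [255 163  17  20 252] [ 0.6184 -0.2447] bottom [ 0.6052 -0.2187]
[306.8643 177.5698] [298 168  18  20 258] [ 0.4741 -0.289 ] bottom [ 0.4621 -0.2652]
0.45 [[ 0.4048 -0.9144 -0.0001]
 [-0.9144 -0.4048  0.0001]
 [-0.0001  0.0001 -1.    ]]
```

Emit:
drive_tool([
  [[-0.2,-0.2,0.05,-0.06,0],[-0.4,-0.4,0.1,-0.12,0],[-0.6,-0.6,0.15,-0.18,0],[-0.75,-0.8,0.2,-0.24,0],[-0.75,-0.9,0.2,-0.3,0],[-0.75,-0.9,0.2,-0.36,0],[-0.75,-0.9,0.2,-0.42,0],[-0.75,-0.9,0.2,-0.448,0],[-0.75,-0.9,0.2,-0.448,0]],
])

```text
time: 1.58
position: [0.419, -0.2793, 0.1767]
tool_rot: [3.116, 0.396, 0.0]
ft_force: [-0.2, 0.6, -0.7]
grip_width: 1.001
```

```bash
python3 - <<'E'
from h import *
np.set_printoptions(precision=4,suppress=True)
s=ctrl.get_state();print(s["time"],s["position"],Rn.from_rotvec(s["tool_rot"]).as_matrix(),s["joint_positions"])
w=ctrl.get_image("wrist");cv2.imwrite("pics/w1.png",w["img"])
print("to above cap",toolmove([.467,-.176,.12]))
E
```

```text
1.575 [ 0.419  -0.2793  0.1767] [[ 0.9683  0.2498  0.0002]
 [ 0.2498 -0.9683 -0.0004]
 [ 0.0001  0.0004 -1.    ]] [ 0.9291  0.0693 -0.4078  1.8751  0.0297  1.2026  0.764 ]
to above cap [ 0.241  -0.294   0.1889]
```

View pics/w1.png

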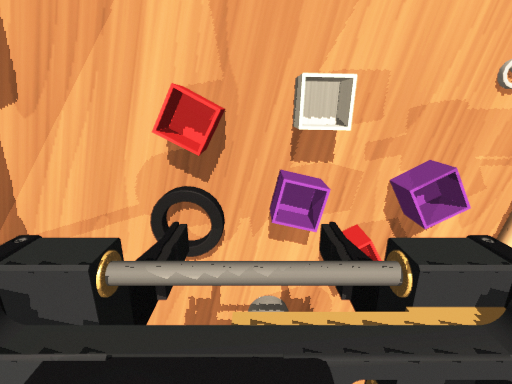

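The wrist view shows the grey cap with rim corners (300,72), (357,73), (355,131) and (296,129). It sits almost square to the jaws, with purple at (300,200) and red at (188,120).

```bash
python3 - <<'E'
from h import *
np.set_printoptions(precision=4,suppress=True)
w=ctrl.get_image("wrist")
hsv=cv2.cvtColor(w["img"],cv2.COLOR_BGR2HSV)
m=np.zeros(hsv.shape[:2],np.uint8);m[55:150,270:385]=cv2.inRange(hsv,(0,0,90),(180,70,255))[55:150,270:385]
m=cv2.morphologyEx(m,cv2.MORPH_CLOSE,np.ones((9,9)))
c=max(cv2.findContours(m,0,1)[0],key=cv2.contourArea);h=cv2.approxPolyDP(cv2.convexHull(c),4,True)[:,0];print(h,cv2.minAreaRect(c))
L=[(300,72),(357,73),(355.5,131),(296,129)]
P=np.array([onz(w,u,v,.046) for u,v in L]);print(P[:,:2],P.mean(0)[:2],[round(float(np.degrees(np.arctan2(*(P[(i+1)%4]-P[i])[1::-1]))),1) for i in range(4)])
P=P.mean(0);print("above",toolmove([P[0],P[1],.12]))
E
```

```text
[[356  74]
 [350 129]
 [294 126]
 [298  76]] ((324.60687255859375, 101.18275451660156), (60.42496109008789, 57.95863723754883), 3.3664605617523193)
[[ 0.4341 -0.1595]
 [ 0.4866 -0.1469]
 [ 0.5044 -0.1977]
 [ 0.446  -0.2107]] [ 0.4678 -0.1787] [13.5, -70.7, -167.4, 103.0]
above [ 0.2414 -0.2848  0.1888]
```

Emit:
drive_tool([
  [[0.12,-0.14,0.05,0,0],[0.24,-0.283,0.1,0,0],[0.24,-0.283,0.22,0,0],[0.24,-0.283,0.36,0,0],[0.24,-0.283,0.46,0,0],[0.24,-0.283,0.52,0,0],[0.24,-0.283,0.52,0,0],[0.24,-0.283,0.52,0,120],[0.24,-0.283,0.52,0,255],[0.24,-0.283,0.52,0,255],[0.24,-0.283,0.52,0,255],[0.24,-0.283,0.52,0,255],[0.24,-0.283,0.52,0,255],[0.24,-0.283,0.52,0,255]],
], grip_force=12)

```text
time: 3.42
position: [0.4674, -0.1793, 0.0209]
tool_rot: [3.116, 0.397, 0.0]
ft_force: [-0.7, -0.8, 4.4]
grip_width: 0.596
```

```bash
python3 - <<'E'
from h import *
w=ctrl.get_image("wrist");cv2.imwrite("pics/w2.png",w["img"])
s=ctrl.get_state();print(s["grip_width"]*87,s["position"])
E
```

```text
51.86169481152698 [ 0.46741513 -0.17924759  0.02084789]
```

View pics/w2.png

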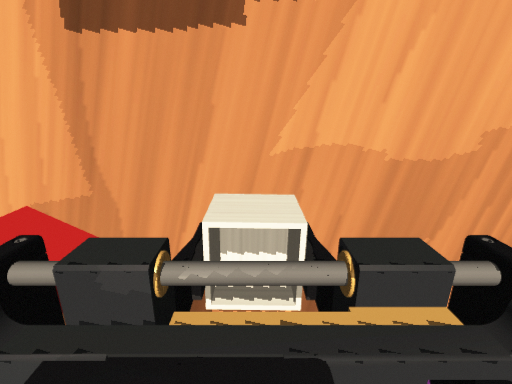

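Emit:
drive_tool([
  [[0,0,-0.15,0,255],[0,0,-0.3,0,255],[0.1,-0.15,-0.45,0,255],[0.18,-0.32,-0.6,0.03,255],[0.26,-0.5,-0.7,0.06,255],[0.34,-0.68,-0.7,0.09,255],[0.4,-0.83,-0.7,0.122,255],[0.418,-0.915,-0.7,0.122,255],[0.418,-0.915,-0.7,0.122,255],[0.418,-0.915,-0.7,0.122,255]],
])

```text
time: 4.72
position: [0.5197, 0.1169, 0.2298]
tool_rot: [3.134, -0.205, -0.002]
ft_force: [0.6, 0.1, -2.0]
grip_width: 0.599
```

```bash
python3 - <<'E'
from h import *
np.set_printoptions(precision=4,suppress=True)
w=ctrl.get_image("wrist");cv2.imwrite("pics/w3.png",w["img"])
s=ctrl.get_state();R=Rn.from_rotvec(s["tool_rot"]).as_matrix();print(s["grip_width"]*87,s["position"],R,s["joint_positions"])
print("cam in tool",R.T@(-w["R"].T@w["t"]-s["position"]))
a=ctrl.get_image("scene");crop("s3.png",a,270,120,450,280,4)
E
```

```text
51.992467510361955 [0.5199 0.1164 0.2299] [[ 0.9913 -0.1316 -0.0009]
 [-0.1316 -0.9913 -0.0009]
 [-0.0008  0.001  -1.    ]] [ 0.4398  0.1314 -0.7639  1.7283  0.0943  1.3204 -0.4754]
cam in tool [ 0.001  -0.0819 -0.1473]
```

View pics/w3.png

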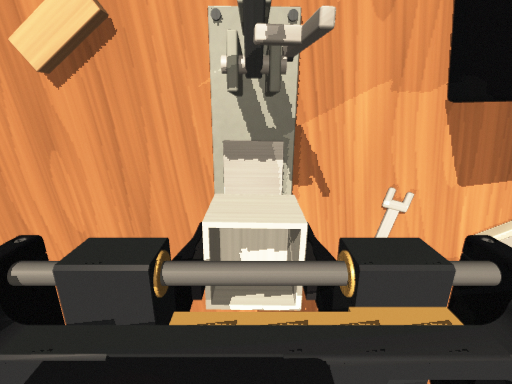

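View pics/s3.png

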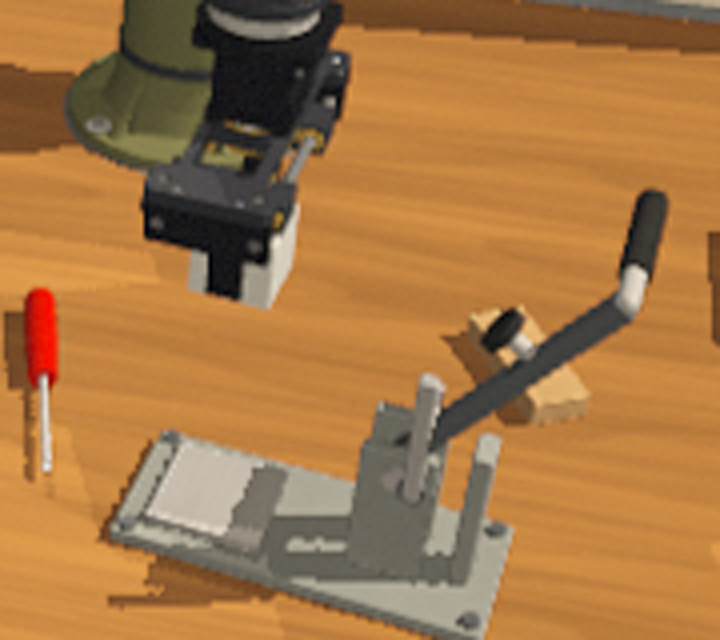

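```bash
python3 - <<'E'
from h import *
d={"img":cv2.imread("pics/w3.png")};crop("w3c.png",d,190,0,350,120,5);crop("w3d.png",d,190,110,350,230,5)
E
```

```text
(no output)
```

View pics/w3c.png

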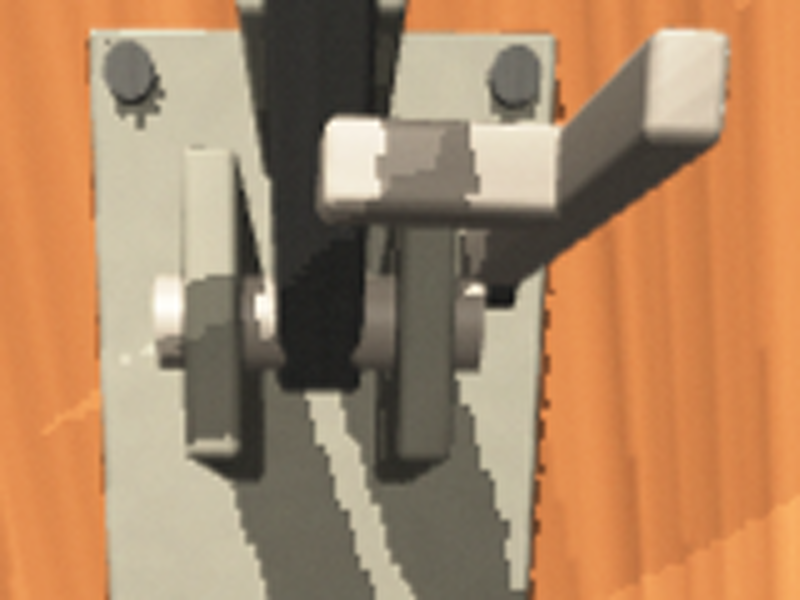

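View pics/w3d.png

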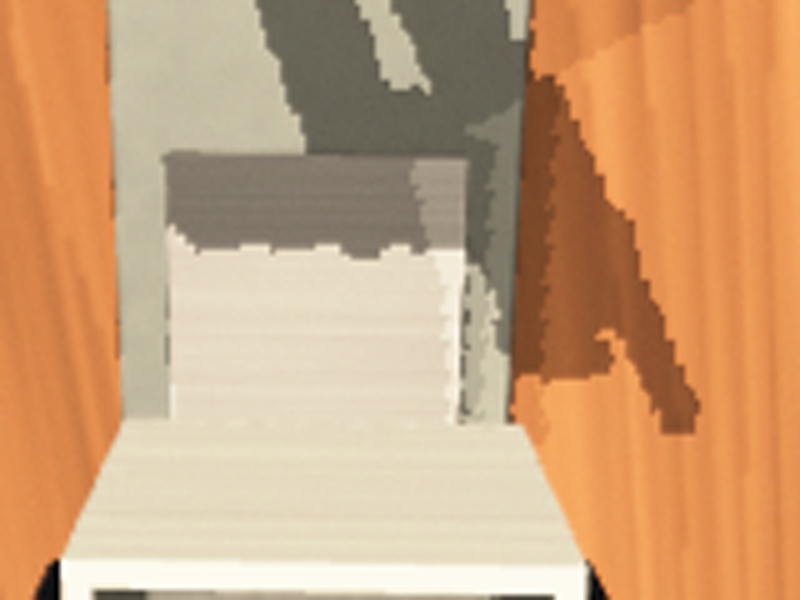

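```bash
cat > px.py <<'E'
from h import *
np.set_printoptions(precision=4,suppress=True)
E
python3 - <<'E'
from px import *
w=ctrl.get_image("wrist")
for n,u,v,z in [("cheekL front",227.4,89,.118),("cheekR front",280.4,90.5,.118),("cheekL back",226.6,29.6,.118),("base BL",208.4,6,.012),("base BR",300.6,7,.012),("plate BL",223,141,.02),("plate BR",283.4,141.6,.02),("base L low",190+122/5,110+415/5,.012),("base R low",190+512/5,110+415/5,.012),("catch tip c",190+688/5,80/5,.2)]:
    print(n,onz(w,u,v,z)[:2])
E
```

```text
cheekL front [0.5105 0.2149]
cheekR front [0.5575 0.2074]
cheekL back [0.5174 0.2614]
base BL [0.4943 0.3145]
base BR [0.6004 0.2993]
plate BL [0.4864 0.1597]
plate BR [0.5645 0.1485]
base L low [0.4613 0.0886]
base R low [0.5707 0.0741]
catch tip c [0.5802 0.2402]
```

Emit:
drive_tool([
  [[0,-0.12,0.1,0.004,255],[0,-0.2,0.2,0.004,255],[0,-0.231,0.27,0.004,255],[0,-0.231,0.29,0.004,255],[0,-0.231,0.305,0.004,255],[0,-0.231,0.32,0.004,255],[0,-0.231,0.338,0.004,255],[0,-0.231,0.338,0.004,255]],
])

```text
time: 5.88
position: [0.5301, 0.1843, 0.1306]
tool_rot: [3.13, -0.227, 0.003]
ft_force: [-1.8, -4.1, 3.9]
grip_width: 0.596
```

```bash
python3 - <<'E'
from px import *
s=ctrl.get_state();print(s["grip_width"]*87,s["position"],s["ft_force"],s["torque"])
w=ctrl.get_image("wrist");a=ctrl.get_image("scene");b=ctrl.get_image("side")
f=lambda d,x0,y0,x1,y1,k:cv2.resize(d["img"][y0:y1,x0:x1],None,fx=k,fy=k,interpolation=cv2.INTER_CUBIC)
cv2.imwrite("pics/m4.png",np.hstack([f(w,180,130,340,330,2.5),f(a,290,130,450,290,3.125)[:500,:400]]))
E
```

```text
51.86101497089254 [0.5301 0.1843 0.1306] [-1.8151 -4.1046  3.9258] [-0.93    0.2423  0.0356]
```

View pics/m4.png

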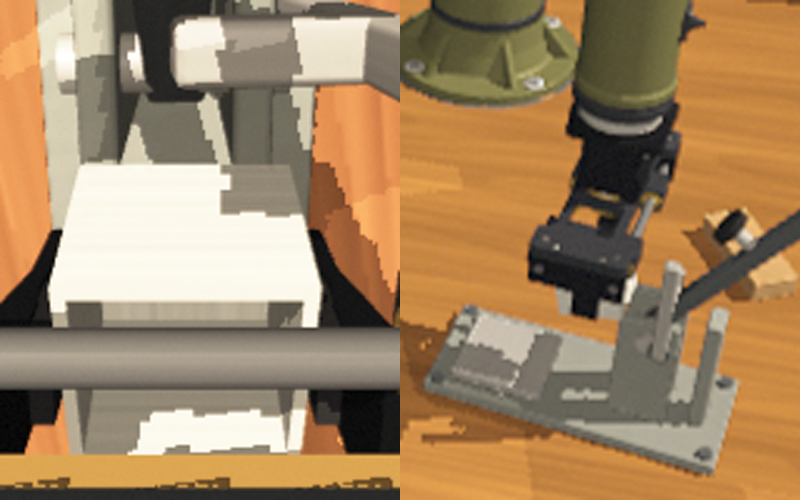

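Emit:
drive_tool([
  [[0,0.0067,0.015,0,255],[0,0.01,0.025,0,255],[0,0.0133,0.035,0,255],[0,0.014,0.05,0,255],[0,0.015,0.068,0,255],[0,0.012,0.085,0,255],[0,0.01,0.102,0,255],[0,0.0067,0.102,0,255],[0,0.0067,0.102,0,255]],
])

```text
time: 7.15
position: [0.53, 0.1832, 0.0996]
tool_rot: [3.132, -0.226, 0.004]
ft_force: [0.1, -4.3, 4.6]
grip_width: 0.595
```

```bash
cat > look.py <<'E'
from px import *
import sys
s=ctrl.get_state();print(s["time"],s["grip_width"]*87,s["position"],s["ft_force"],s["torque"])
w=ctrl.get_image("wrist");a=ctrl.get_image("scene")
f=lambda d,x0,y0,x1,y1,k:cv2.resize(d["img"][y0:y1,x0:x1],None,fx=k,fy=k,interpolation=cv2.INTER_CUBIC)
cv2.imwrite(sys.argv[1],np.hstack([f(w,180,130,340,330,2.5),f(a,290,130,450,290,3.125)[:500,:400]]))
E
python3 look.py pics/m5.png
```

```text
7.15 51.77838513489656 [0.53   0.1832 0.0996] [ 0.1121 -4.3029  4.6329] [-0.8813 -0.066   0.0603]
```

View pics/m5.png

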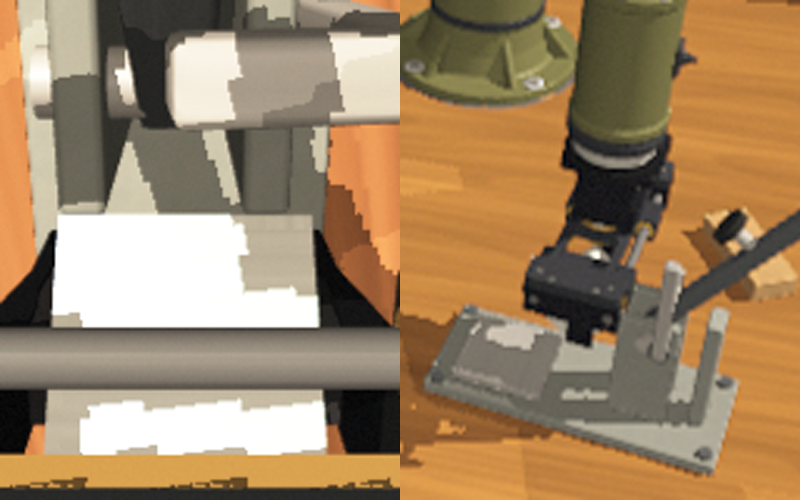

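Emit:
drive_tool([
  [[0,0.05,0,0,255],[0,0.05,-0.08,0,255],[0,0.05,-0.16,0,255],[0,0.02,-0.16,0,255],[0,-0.0067,-0.16,0,255],[0,-0.0067,-0.14,0,255],[0,-0.0067,-0.12,0,255],[0,-0.0067,-0.1017,0,255],[0,0,-0.0867,0,255],[0,0.003,-0.077,0,255],[0,0.0067,-0.0667,0,255],[0,0.007,-0.05,0,255],[0,0.0083,-0.0333,0,255],[0,0.006,-0.016,0,255],[0,0.0033,0,0,255],[0,0,0.01,0,255],[0,0,0.01,0,255]],
])

```text
time: 9.38
position: [0.5288, 0.1836, 0.0951]
tool_rot: [3.132, -0.224, -0.0]
ft_force: [0.9, -3.0, -0.3]
grip_width: 0.597
```

```bash
python3 look.py pics/m6.png
```

```text
9.375 51.90377654817718 [0.5288 0.1836 0.0951] [ 0.8844 -3.0479 -0.3224] [-0.7169 -0.1594  0.0183]
```

View pics/m6.png

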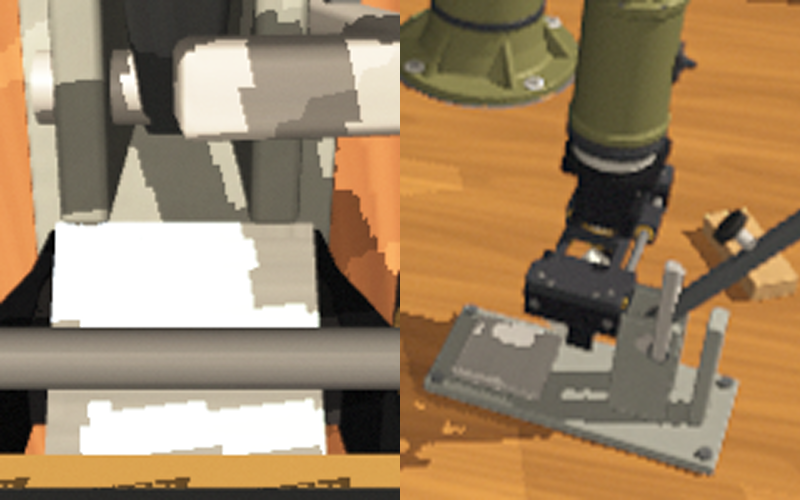

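Emit:
drive_tool([
  [[0,0.1,0,0,255],[0,0.2,-0.1,0,255],[0,0.23,-0.25,0.05,255],[0,0.23,-0.35,0.1,255],[0,0.23,-0.35,0.15,255],[0,0.23,-0.35,0.21,255],[0,0.23,-0.35,0.27,255],[0,0.23,-0.35,0.33,255],[0,0.23,-0.35,0.33,255]],
])

```text
time: 10.6
position: [0.5187, 0.1176, 0.2005]
tool_rot: [-2.613, 1.742, 0.001]
ft_force: [0.0, -0.4, -1.9]
grip_width: 0.597
```

```bash
python3 - <<'E'
from px import *
s=ctrl.get_state();print(s["position"])
w=ctrl.get_image("wrist");a=ctrl.get_image("scene");b=ctrl.get_image("side")
f=lambda d,x,y,k,n=50:cv2.resize(d["img"][int(y)-n:int(y)+n,int(x)-n:int(x)+n],(400,400),interpolation=cv2.INTER_CUBIC)
cv2.imwrite("pics/m7.png",np.hstack([f(b,*proj(b,s["position"]),4),f(a,*proj(a,s["position"]),4)]))
cv2.imwrite("pics/m7w.png",w["img"])
E
```

```text
[0.5187 0.1176 0.2005]
```

View pics/m7.png

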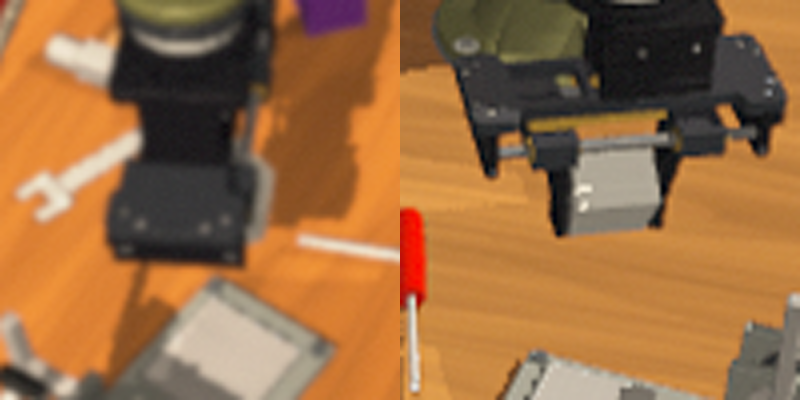

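View pics/m7w.png

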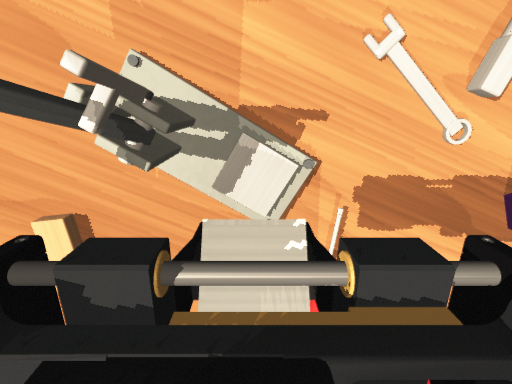

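```bash
python3 - <<'E'
from px import *
s=ctrl.get_state()
w=ctrl.get_image("wrist");a=ctrl.get_image("scene")
x,y=map(int,proj(a,s["position"]))
f=lambda i,n:cv2.resize(i,(n,400),interpolation=cv2.INTER_CUBIC)
cv2.imwrite("pics/m8.png",np.hstack([f(a["img"][y-30:y+20,x-25:x+25],400),f(w["img"][210:320,190:320],400)]))
print(s["joint_positions"])
E
```

```text
[ 0.3693  0.1407 -0.691   1.7735  0.0935  1.2605 -1.5211]
```

View pics/m8.png

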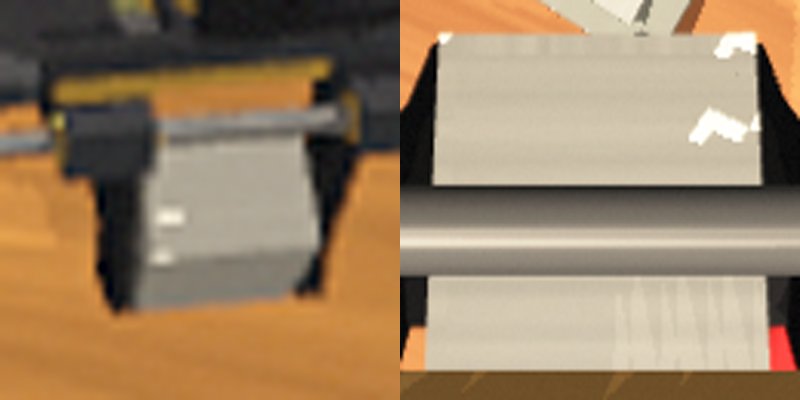

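Emit:
drive_tool([
  [[0,0,0,-0.06,255],[0,0,0,-0.12,255],[0,0,0,-0.18,255],[0,0,0,-0.24,255],[0,0,0,-0.3,255],[0,0,0,-0.36,255],[0,0,0,-0.42,255],[0,0,0,-0.48,255],[0,0,0,-0.54,255],[0,0,0,-0.6,255],[0,0,0,-0.66,255],[0,0,0,-0.72,255],[0,0,0,-0.78,255],[0,0,0,-0.84,255],[0,0,0,-0.9,255],[0,0,0,-0.9,255]],
])

```text
time: 12.85
position: [0.5188, 0.1165, 0.2005]
tool_rot: [-2.134, -2.305, -0.0]
ft_force: [-0.0, 0.1, -2.0]
grip_width: 0.595
```

```bash
python3 - <<'E'
from px import *
s=ctrl.get_state()
w=ctrl.get_image("wrist");a=ctrl.get_image("scene")
x,y=map(int,proj(a,s["position"]))
f=lambda i,n:cv2.resize(i,(n,400),interpolation=cv2.INTER_CUBIC)
cv2.imwrite("pics/m9.png",np.hstack([f(a["img"][y-30:y+20,x-25:x+25],400),f(w["img"][210:320,190:320],400)]))
print(s["position"],s["joint_positions"])
E
```

```text
[0.5188 0.1165 0.2005] [ 0.6117  0.19   -0.9695  1.767   0.1636  1.2699  1.2496]
```

View pics/m9.png

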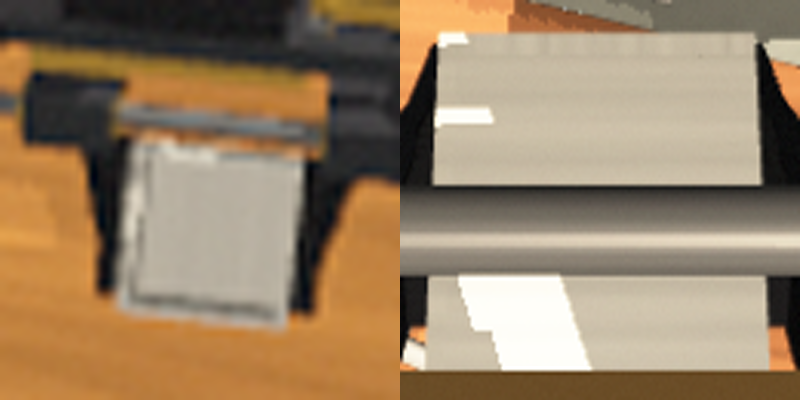

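Emit:
drive_tool([
  [[0,0,0,0.06,255],[0,0,0,0.12,255],[0,0,0,0.18,255],[0,0,0,0.24,255],[0,0,0,0.3,255],[0,0,0.05,0.36,255],[0,0,0.15,0.42,255],[0,0,0.25,0.48,255],[0,0,0.35,0.54,255],[0,0,0.42,0.57,255],[0,0,0.46,0.57,255],[0,0,0.48,0.57,255],[0,0,0.495,0.57,255],[0,0,0.51,0.57,255],[0,0,0.525,0.57,255],[0,0,0.53,0.57,255],[0,0,0.53,0.57,255]],
])

```text
time: 15.08
position: [0.519, 0.1165, 0.0422]
tool_rot: [3.133, -0.223, 0.001]
ft_force: [-1.1, -1.1, 4.2]
grip_width: 0.596
```

```bash
python3 look.py pics/m10.png
```

```text
15.075 51.86744374262967 [0.519  0.1165 0.0422] [-1.1305 -1.1473  4.2072] [-0.2082  0.3349  0.0242]
```

View pics/m10.png

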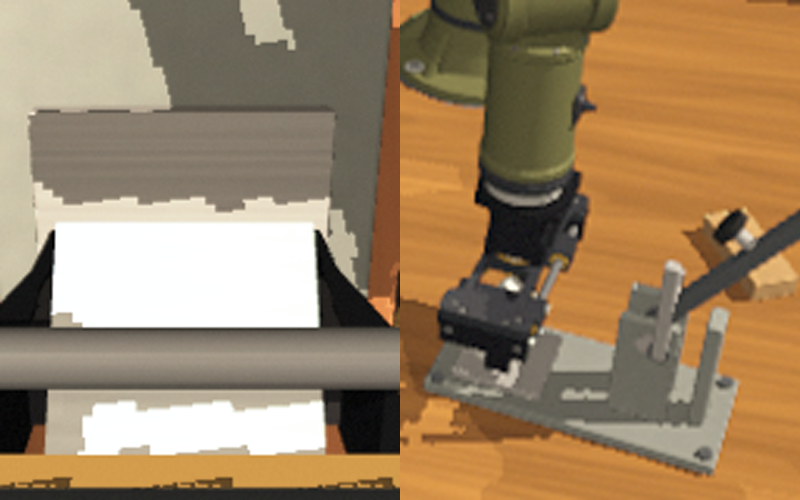

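Emit:
drive_tool([
  [[0,0,0,0,60],[0,0,0,0,60],[0,0,0,0,60],[0,0,0,0,60]],
])

```text
time: 15.68
position: [0.5188, 0.1165, 0.0414]
tool_rot: [3.134, -0.224, -0.0]
ft_force: [0.3, 0.5, -0.3]
grip_width: 0.765
```

```bash
python3 look.py pics/m11.png
```

```text
15.675 66.51202620837144 [0.5188 0.1165 0.0414] [ 0.2911  0.5291 -0.2939] [ 0.0281 -0.1492  0.0108]
```

View pics/m11.png

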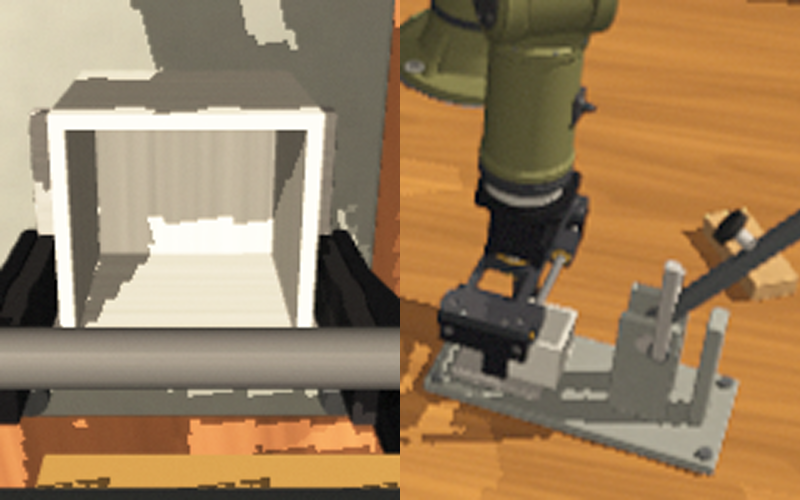

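The cap has fallen back mouth-up on the plate; its rim runs from (199,175) to (310,175) in the wrist view. The rolls stalled because the face slid on the upright's edge. I'll regrip and roll it on a no-slip arc instead.

```bash
python3 - <<'E'
from px import *
w=ctrl.get_image("wrist");s=ctrl.get_state()
A=onz(w,199.2,174.8,.066);B=onz(w,310,174.8,.066);print(A,B,np.linalg.norm(A-B),np.degrees(np.arctan2(*(B-A)[1::-1])))
ux=np.array([.1444,.9895,0]);c=(A+B)/2-.026*ux
print("cap c",c,"rel TCP press x",(c-s["position"])@ux,"tool",toolmove(c)*300)
E
```

```text
[0.5022 0.1706 0.066 ] [0.5533 0.1633 0.066 ] 0.051580534813506496 -8.127919792161594
cap c [0.524  0.1412 0.066 ] rel TCP press x 0.025258365087672367 tool [  1.5969 -25.2538 -24.5148]
```

Emit:
drive_tool([
  [[0.005,-0.03,0,0,60],[0.005,-0.06,0.005,0,60],[0.005,-0.084,0.011,0,60],[0.005,-0.084,0.011,0,60],[0.005,-0.084,0.011,0,255],[0.005,-0.084,0.011,0,255],[0.005,-0.084,0.011,0,255],[0.005,-0.084,0.011,0,255],[0.005,-0.084,-0.1,0,255],[0.005,0.0,-0.25,0,255],[0.005,0.0,-0.38,0,255],[0.005,0.0,-0.38,0,255]],
], grip_force=12)

```text
time: 17.32
position: [0.5225, 0.1165, 0.1586]
tool_rot: [-3.133, 0.225, -0.01]
ft_force: [-0.2, 0.1, -1.7]
grip_width: 0.596
```

```bash
python3 - <<'E'
from px import *
s=ctrl.get_state();O=np.array([.537,.2335,0]);ux=np.array([.1444,.9895,0]);uy=np.array([-.9895,.1444,0])
r=s["position"]-O;print(s["grip_width"]*87,s["position"],"px",r@ux,"py",r@uy,"dx",-.025-r@ux,"h",s["position"][2]+.005-.118)
E
python3 look.py pics/m12.png
```

```text
51.8897702775381 [0.5225 0.1165 0.1586] px -0.11781591329368983 py -0.002566275326853133 dx 0.09281591329368982 h 0.04563871643041065
17.325 51.8897702775381 [0.5225 0.1165 0.1586] [-0.1812  0.0871 -1.6992] [ 0.0265 -0.0695 -0.0129]
```

View pics/m12.png

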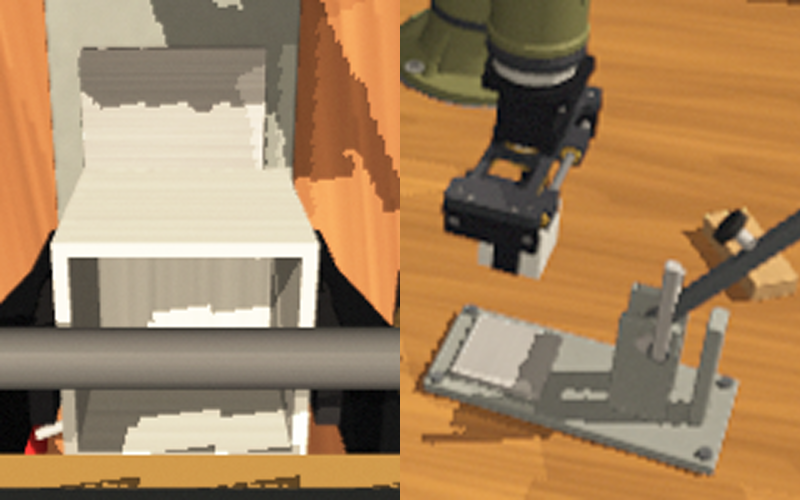

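Emit:
drive_tool([
  [[-0.008,-0.12,0,0,255],[-0.008,-0.243,0.02,0,255],[-0.008,-0.243,0.045,0,255],[-0.008,-0.243,0.069,0,255],[-0.008,-0.243,0.082,0,255],[-0.008,-0.231,0.09,0,255],[-0.008,-0.22,0.103,0,255],[-0.008,-0.2137,0.119,0,255],[-0.008,-0.209,0.136,0,255],[-0.008,-0.208,0.154,0,255],[-0.008,-0.2097,0.171,0,255],[-0.008,-0.215,0.189,0,255],[-0.008,-0.222,0.204,0,255],[-0.008,-0.2327,0.219,0,255],[-0.008,-0.24,0.222,0,255],[-0.008,-0.24,0.222,0,255]],
])

```text
time: 19.42
position: [0.528, 0.1838, 0.0879]
tool_rot: [3.129, -0.228, -0.003]
ft_force: [-0.2, -5.4, 1.2]
grip_width: 0.596
```

```bash
python3 look.py pics/m13.png
```

```text
19.425 51.884953578274846 [0.528  0.1838 0.0879] [-0.164  -5.4278  1.2264] [-0.9765  0.08    0.0197]
```

View pics/m13.png

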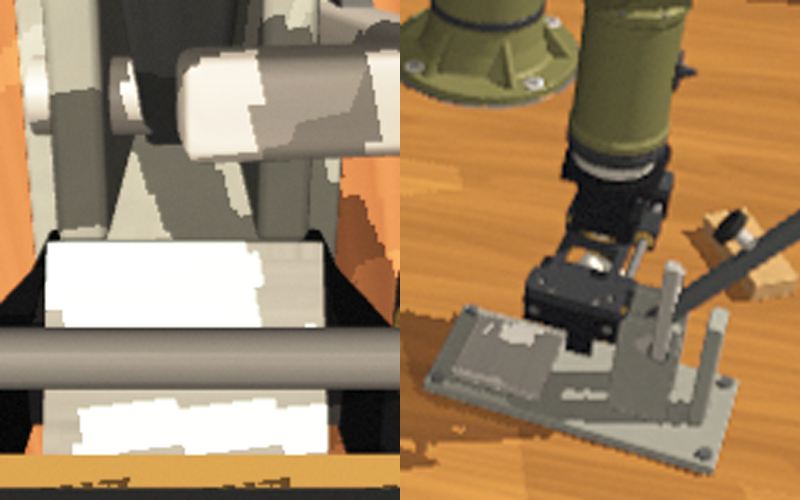

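Emit:
drive_tool([
  [[0,0.05,0,0,255],[0,0.097,0,0,255],[0,0.12,-0.1,0,255],[0,0.12,-0.21,0,255],[0,0.12,-0.21,0,255]],
])

```text
time: 20.15
position: [0.5247, 0.1518, 0.1542]
tool_rot: [-3.133, 0.226, -0.008]
ft_force: [1.0, -0.0, -2.0]
grip_width: 0.594
```

```bash
python3 look.py pics/m14.png
```

```text
20.15 51.6548335768043 [0.5247 0.1518 0.1542] [ 0.9892 -0.0193 -1.9982] [-0.0071 -0.0603 -0.0236]
```

View pics/m14.png

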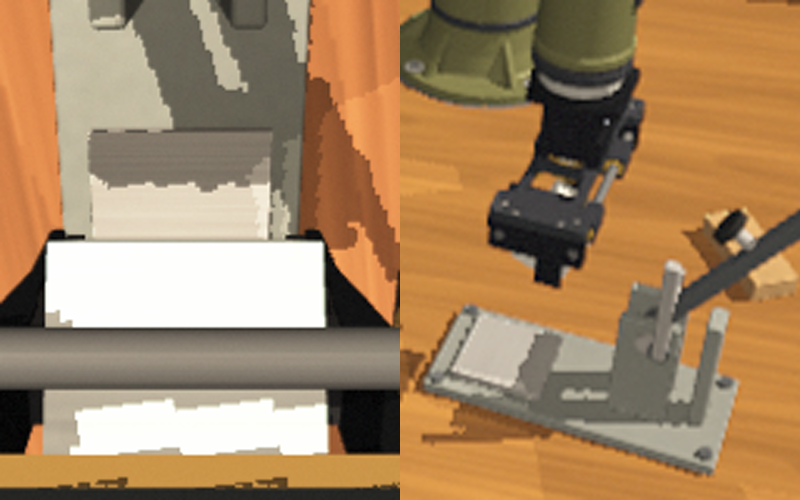

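```bash
cat > tilt.py <<'E'
from px import *
import sys
row,width=float(sys.argv[1]),float(sys.argv[2])
w=ctrl.get_image("wrist");s=ctrl.get_state()
K,R,t=w["camera_matrix"],w["R"],w["t"]
T=Rn.from_rotvec(s["tool_rot"]).as_matrix()
z=K[0,0]*52/width/1000
p=np.linalg.solve(K,[254*z,row*z,z]);X=R.T@(p-t)
d=T.T@(X-s["position"]); print("edge: press-x",-d[1]*1e3,"up from P",-d[2]*1e3-5)
for f in range(0,181,10):
    a=np.radians(f);o=[]
    for x,zz in((26,-23),(26,23),(-26,-23),(-26,23)):
        q=np.array([0,-(x*np.cos(a)-zz*np.sin(a)),-5-(x*np.sin(a)+zz*np.cos(a))])/1e3
        Y=R@(T@q+s["position"])+t; o+=[K[1,1]*Y[1]/Y[2]+K[1,2],K[0,0]*.052/Y[2]]
    print(f,np.round(o,0))
E
python3 tilt.py 226 110.4
```

```text
edge: press-x 27.855341390188958 up from P 25.893161679046845
0 [197.  81. 227. 108. 267.  74. 315.  96.]
10 [194.  83. 239. 110. 258.  73. 314.  93.]
20 [192.  86. 252. 111. 250.  72. 311.  89.]
30 [193.  90. 266. 112. 241.  72. 307.  86.]
40 [195.  93. 278. 112. 233.  72. 301.  83.]
50 [199.  97. 290. 110. 225.  73. 294.  80.]
60 [205. 100. 299. 108. 218.  74. 286.  78.]
70 [213. 104. 307. 105. 211.  75. 278.  76.]
80 [224. 107. 312. 102. 205.  77. 270.  74.]
90 [235. 109. 315.  99. 200.  79. 261.  73.]
100 [248. 111. 315.  95. 196.  81. 252.  73.]
110 [262. 112. 313.  92. 193.  84. 244.  72.]
120 [275. 112. 310.  88. 192.  87. 235.  72.]
130 [286. 111. 305.  85. 193.  91. 227.  73.]
140 [297. 109. 299.  82. 196.  94. 220.  73.]
150 [305. 106. 292.  79. 200.  98. 213.  75.]
160 [311. 103. 284.  77. 207. 101. 206.  76.]
170 [314. 100. 276.  75. 216. 105. 201.  78.]
180 [315.  96. 267.  74. 227. 108. 197.  81.]
```

```bash
python3 - <<'E'
from px import *
s=ctrl.get_state()
w=ctrl.get_image("wrist");a=ctrl.get_image("scene");b=ctrl.get_image("side")
x,y=map(int,proj(a,s["position"]));u,v=map(int,proj(b,s["position"]))
f=lambda i,n:cv2.resize(i,(n,400),interpolation=cv2.INTER_CUBIC)
cv2.imwrite("pics/m15.png",np.hstack([f(a["img"][y-30:y+20,x-25:x+25],400),f(b["img"][v-30:v+30,u-30:u+30],400)]))
cv2.imwrite("pics/m15w.png",cv2.resize(w["img"][190:330,180:340],(800,560)))
E
```

```text
(no output)
```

View pics/m15.png

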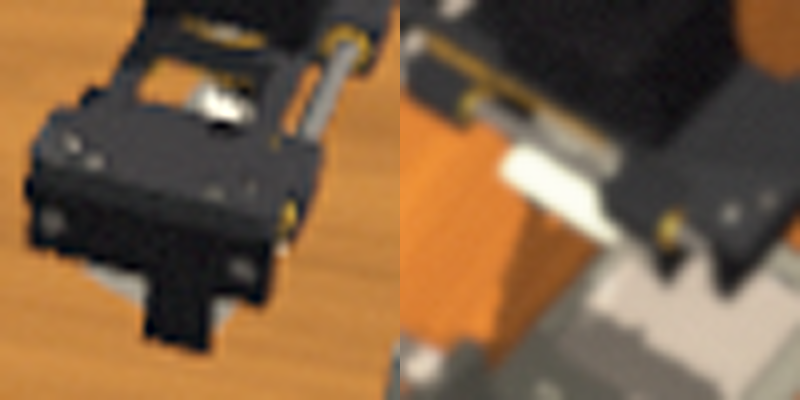

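View pics/m15w.png

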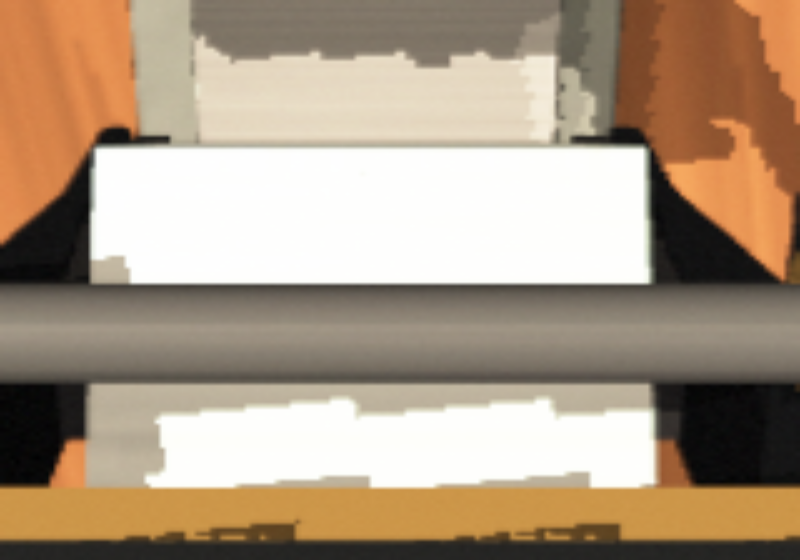

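Emit:
drive_tool([
  [[0,-0.02,0.12,0,255],[0,-0.05,0.237,0,255],[0,-0.0933,0.237,0,255],[0,-0.107,0.237,0,255],[0,-0.113,0.242,0,255],[0,-0.12,0.247,0,255],[0,-0.127,0.252,0,255],[0,-0.133,0.258,0,255],[0,-0.14,0.264,0,255],[0,-0.14,0.264,0,255]],
], grip_force=5)

```text
time: 21.7
position: [0.5297, 0.1943, 0.0729]
tool_rot: [-3.133, 0.223, -0.002]
ft_force: [0.7, -2.2, -0.9]
grip_width: 0.599
```

```bash
python3 look.py pics/m16.png
```

```text
21.7 52.148674011037876 [0.5297 0.1943 0.0729] [ 0.7276 -2.1902 -0.8822] [-0.2861 -0.2143 -0.0018]
```

View pics/m16.png

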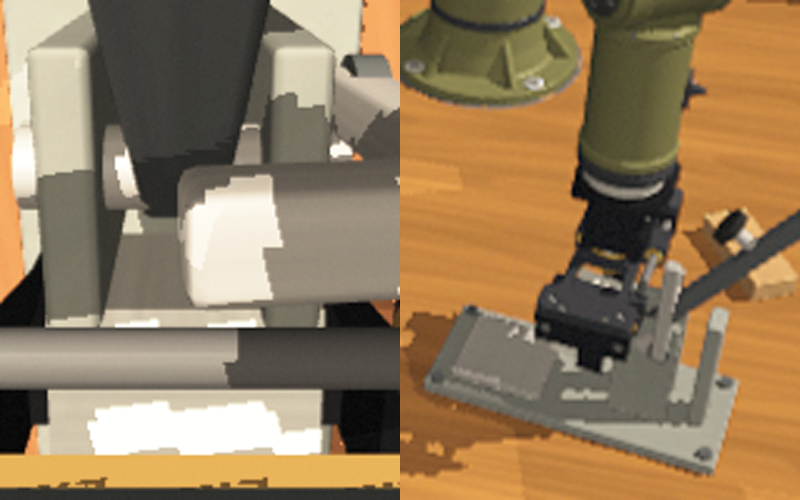

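Emit:
drive_tool([
  [[0,0.06,0,0,255],[0,0.15,-0.05,0,255],[0,0.2,-0.15,0,255],[0,0.23,-0.25,0,255],[0,0.23,-0.25,0,255]],
])

```text
time: 22.42
position: [0.5207, 0.1244, 0.1498]
tool_rot: [-3.133, 0.227, -0.007]
ft_force: [-0.2, 0.1, -1.7]
grip_width: 0.595
```

```bash
cat > look2.py <<'E'
from px import *
import sys
s=ctrl.get_state();print(s["time"],s["position"],s["ft_force"])
w=ctrl.get_image("wrist");a=ctrl.get_image("scene");b=ctrl.get_image("side")
x,y=map(int,proj(a,s["position"]));u,v=map(int,proj(b,s["position"]))
f=lambda i,n:cv2.resize(i,(n,400),interpolation=cv2.INTER_CUBIC)
cv2.imwrite(sys.argv[1],np.hstack([f(w["img"][190:330,190:320],400),f(a["img"][y-30:y+20,x-25:x+25],400)]))
E
python3 look2.py pics/m17.png
```

```text
22.425 [0.5207 0.1244 0.1498] [-0.2303  0.0572 -1.6685]
```

View pics/m17.png

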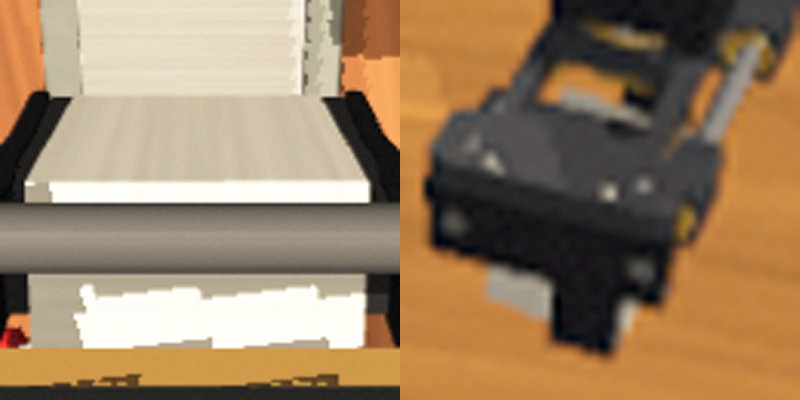

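```bash
python3 tilt.py 223.6 85.5|head -1; python3 tilt.py 253.7 112|head -1
```

```text
edge: press-x 13.450277252687526 up from P -9.049657205865751
edge: press-x 16.20430272746156 up from P 30.78243612791973
```

Emit:
drive_tool([
  [[0,0,0.15,0,255],[0,0,0.28,0,255],[0,0,0.33,0,255],[0,0,0.35,0,255],[0,0,0.36,0,255],[0,0,0.37,0,255],[0,0,0.375,0,255],[0,0,0.375,0,255],[0,0,0.37,0,60],[0,0,0.37,0,60],[0,0,0.37,0,60],[0,0,0.37,0,60]],
])

```text
time: 24.18
position: [0.5192, 0.1255, 0.0368]
tool_rot: [3.134, -0.224, 0.0]
ft_force: [0.1, 0.3, -0.4]
grip_width: 0.763
```

```bash
python3 look2.py pics/m18.png
```

```text
24.175 [0.5192 0.1255 0.0368] [ 0.133   0.2975 -0.4067]
```

View pics/m18.png

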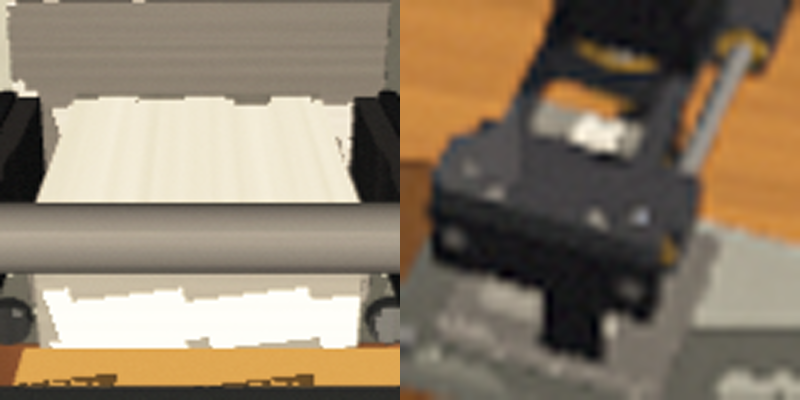

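The cap now lies on its side on the plate, closed end towards the uprights, its lower edge at about row 224 in the wrist view. Next: regrip near the mouth end and do the second quarter.

```bash
python3 - <<'E'
from px import *
w=ctrl.get_image("wrist");s=ctrl.get_state()
A=onz(w,190+62/3.08,190+98/2.857,.02);B=onz(w,190+345/3.08,190+98/2.857,.02)
O=np.array([.537,.2335,0]);ux=np.array([.1444,.9895,0]);uy=np.array([-.9895,.1444,0])
for p in(A,B,s["position"]): print(p,(p-O)@ux,(p-O)@uy)
E
```

```text
[0.4931 0.1369 0.02  ] -0.10193850878058788 0.029494636284574847
[0.553  0.1283 0.02  ] -0.10174644429183267 -0.03101063210517657
[0.5192 0.1255 0.0367] -0.10944081134966607 0.0020520906510527116
```

```bash
for a in "224.3 92" "261 104.6"; do python3 tilt.py $a|head -1; done; python3 - <<'E'
from px import *
d={"img":ctrl.get_image("wrist")["img"]};crop("m19.png",d,180,170,340,290,5)
E
```

```text
edge: press-x 18.032735688417556 up from P 1.5525339791667756
edge: press-x 8.266507026696178 up from P 23.946491520835064
```

View pics/m19.png

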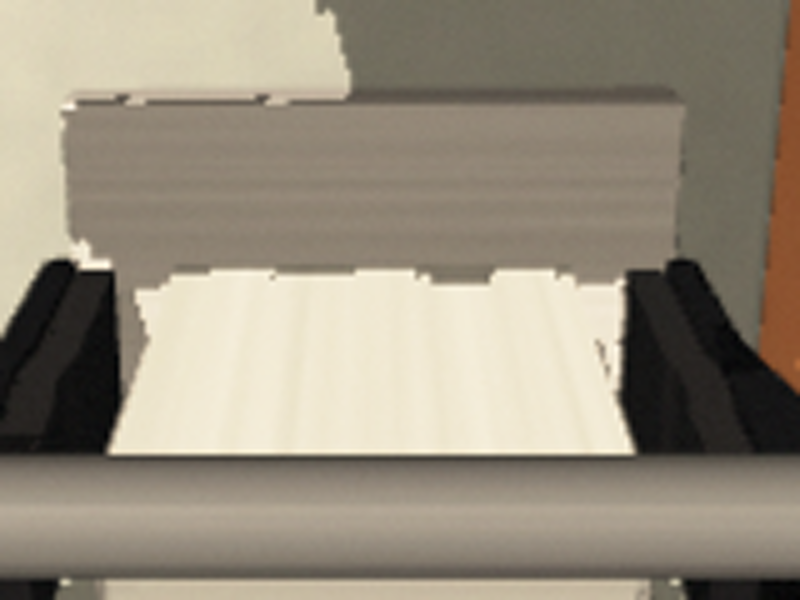

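Emit:
drive_tool([
  [[0,0,-0.1,0,60],[0,0.1,-0.25,0,60],[0,0.15,-0.4,0,60],[0,0.15,-0.4,0,60]],
])

```text
time: 25.02
position: [0.5154, 0.0799, 0.1603]
tool_rot: [3.133, -0.228, 0.012]
ft_force: [0.1, 0.4, -0.4]
grip_width: 0.763
```

```bash
python3 - <<'E'
from px import *
a=ctrl.get_image("scene");w=ctrl.get_image("wrist");b=ctrl.get_image("side")
f=lambda i:cv2.resize(i,(400,400),interpolation=cv2.INTER_CUBIC)
x,y=map(int,proj(a,[.52,.118,.04]));u,v=map(int,proj(b,[.52,.118,.04]))
cv2.imwrite("pics/m20.png",np.hstack([f(a["img"][y-25:y+25,x-25:x+25]),f(b["img"][v-25:v+25,u-25:u+25])]))
crop("m20w.png",w,170,130,340,260,4.5)
E
```

```text
(no output)
```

View pics/m20.png

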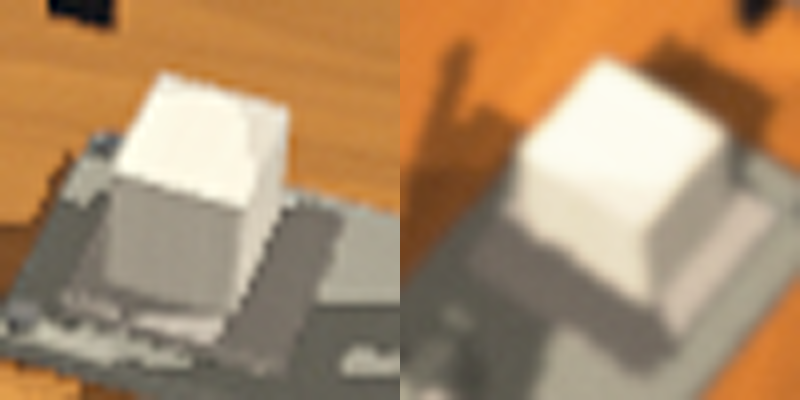

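View pics/m20w.png

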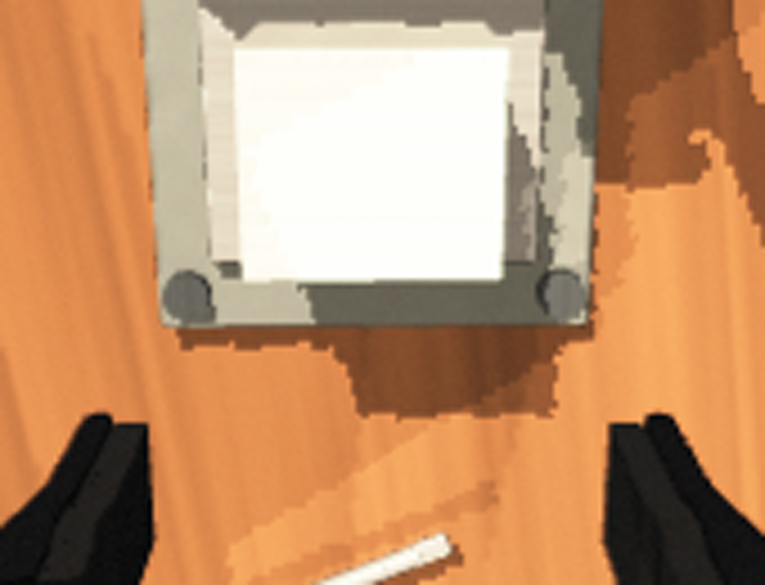

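```bash
python3 - <<'E'
from px import *
w=ctrl.get_image("wrist")
O=np.array([.537,.2335,0]);ux=np.array([.1444,.9895,0]);uy=np.array([-.9895,.1444,0])
for z in(.066,.072):
    P=[onz(w,170+u/4.5,130+v/4.5,z) for u,v in((235,48),(508,48),(505,280),(243,280))]
    print(z,[np.round(((p-O)@ux,(p-O)@uy),4) for p in P])
E
```

```text
0.066 [array([-0.101 ,  0.0289]), array([-0.1008, -0.0237]), array([-0.1476, -0.0247]), array([-0.1478,  0.0287])]
0.072 [array([-0.1003,  0.0282]), array([-0.1001, -0.023 ]), array([-0.1457, -0.024 ]), array([-0.1459,  0.028 ])]
```

Emit:
drive_tool([
  [[-0.01,-0.04,0.1,0,60],[-0.01,-0.074,0.25,0,60],[-0.01,-0.074,0.36,0,60],[-0.01,-0.074,0.398,0,60],[-0.01,-0.074,0.398,0,60],[-0.01,-0.074,0.398,0,255],[-0.01,-0.074,0.398,0,255],[-0.01,-0.074,0.398,0,255],[-0.01,-0.074,0.398,0,255],[-0.01,-0.074,0.3,0,255],[-0.01,-0.074,0.15,0,255],[-0.01,-0.074,0.0,0,255],[-0.01,-0.074,0.0,0,255]],
], grip_force=7)

```text
time: 26.85
position: [0.5151, 0.104, 0.16]
tool_rot: [-3.133, 0.224, -0.01]
ft_force: [-0.1, -0.5, -0.9]
grip_width: 0.6
```

```bash
python3 - <<'E'
from px import *
s=ctrl.get_state();O=np.array([.537,.2335,0]);ux=np.array([.1444,.9895,0]);uy=np.array([-.9895,.1444,0])
r=s["position"]-O;print(s["grip_width"]*87,s["position"],"px",r@ux,"py",r@uy,"dx",-.0226-r@ux,"h",s["position"][2]+.005-.118)
E
python3 look2.py pics/m21.png
```

```text
52.22919198123776 [0.5151 0.104  0.16  ] px -0.1312753177283244 py 0.002999434325519066 dx 0.10867531772832441 h 0.047027874049858254
26.85 [0.5151 0.104  0.16  ] [-0.1338 -0.5391 -0.9091]
```

View pics/m21.png

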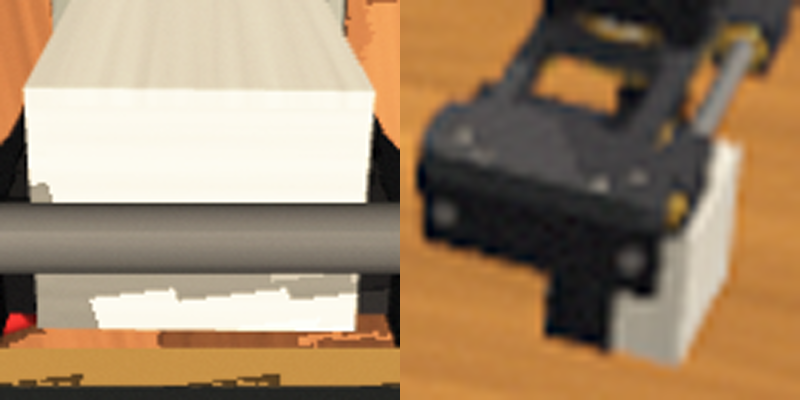

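Emit:
drive_tool([
  [[0,-0.13,0,0,255],[0,-0.27,0.02,0,255],[0,-0.27,0.05,0,255],[0,-0.27,0.065,0,255],[0,-0.27,0.076,0,255],[0,-0.258,0.093,0,255],[0,-0.248,0.11,0,255],[0,-0.242,0.131,0,255],[0,-0.239,0.153,0,255],[0,-0.24,0.176,0,255],[0,-0.245,0.197,0,255],[0,-0.252,0.213,0,255],[0,-0.259,0.227,0,255],[0,-0.272,0.245,0,255],[0,-0.28,0.252,0,255],[0,-0.286,0.258,0,255],[0,-0.286,0.258,0,255],[0,-0.2,0.25,0,255],[0,-0.1,0.2,0,255],[0,-0.1,0.15,0,255]],
])

```text
time: 29.5
position: [0.5172, 0.1321, 0.1121]
tool_rot: [-3.133, 0.228, -0.0]
ft_force: [0.3, 0.3, -1.5]
grip_width: 0.599
```

```bash
python3 look2.py pics/m22.png
```

```text
29.5 [0.5172 0.1321 0.1121] [ 0.2842  0.3107 -1.5016]
```

View pics/m22.png

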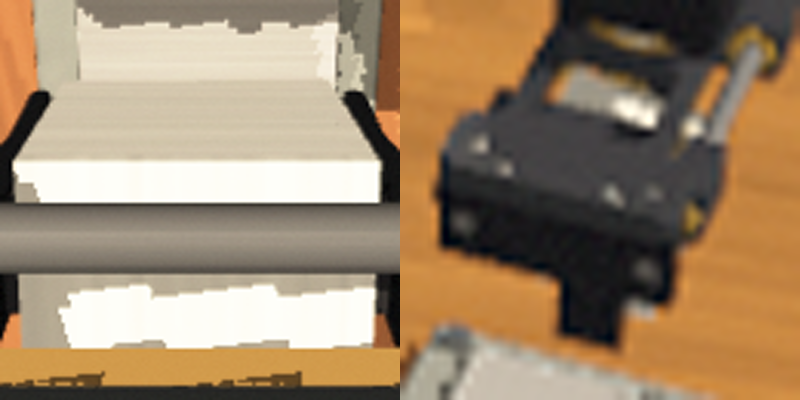

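```bash
for a in "218.7 97" "246 119.5"; do python3 tilt.py $a|head -1; done; python3 - <<'E'
from px import *
b=ctrl.get_image("side");s=ctrl.get_state();u,v=map(int,proj(b,s["position"]))
crop("m23.png",b,u-35,v-35,u+35,v+35,7)
E
```

```text
edge: press-x 24.468457181972425 up from P 8.700858570591583
edge: press-x 23.894106696203934 up from P 37.31687420796119
```

View pics/m23.png

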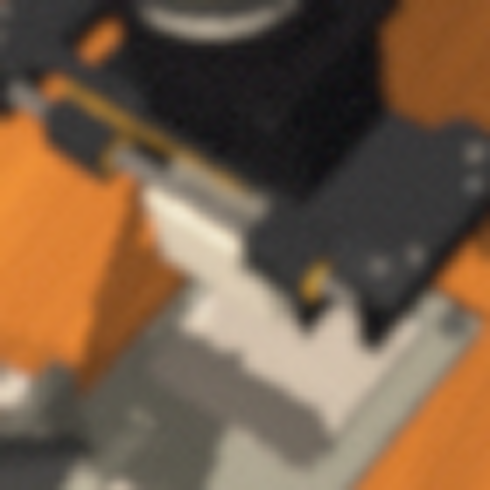

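Emit:
drive_tool([
  [[0.0165,0.049,0.08,0,255],[0.0165,0.049,0.18,0,255],[0.0165,0.049,0.23,0,255],[0.0165,0.049,0.254,0,255],[0.0165,0.049,0.254,0,255],[0.0165,0.049,0.254,0,255],[0.0165,0.049,0.254,0,60],[0.0165,0.049,0.254,0,60],[0.0165,0.049,0.254,0,60],[0.0165,0.049,0.254,0,60],[0.0165,0.049,0.1,0,60],[0.0165,0.12,-0.1,0,60],[0.0165,0.17,-0.15,0,60],[0.0165,0.17,-0.15,0,60]],
])

```text
time: 31.55
position: [0.516, 0.0806, 0.158]
tool_rot: [3.132, -0.228, 0.005]
ft_force: [0.2, 0.0, -0.6]
grip_width: 0.764
```

```bash
python3 - <<'E'
from px import *
a=ctrl.get_image("scene");w=ctrl.get_image("wrist");b=ctrl.get_image("side")
f=lambda i:cv2.resize(i,(400,400),interpolation=cv2.INTER_CUBIC)
x,y=map(int,proj(a,[.52,.118,.04]));u,v=map(int,proj(b,[.52,.118,.04]))
cv2.imwrite("pics/m24.png",np.hstack([f(a["img"][y-25:y+25,x-25:x+25]),f(b["img"][v-25:v+25,u-25:u+25])]))
crop("m24w.png",w,170,130,340,260,4.5)
E
```

```text
(no output)
```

View pics/m24.png

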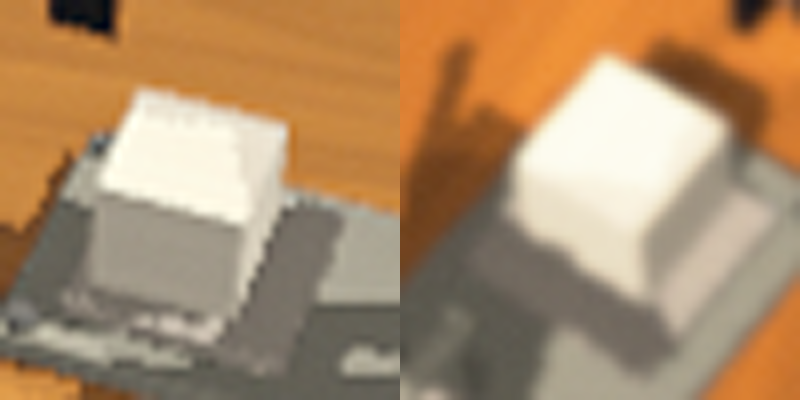

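View pics/m24w.png

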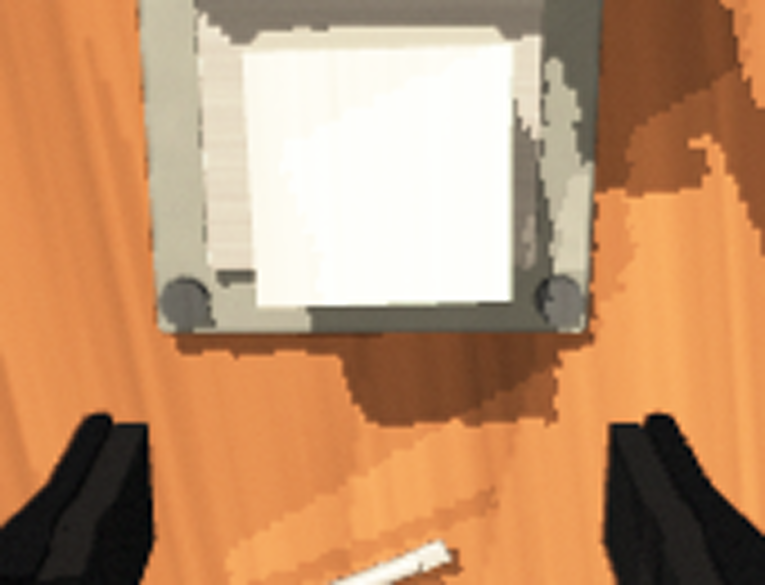

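```bash
python3 - <<'E'
from px import *
w=ctrl.get_image("wrist");s=ctrl.get_state()
O=np.array([.537,.2335,0]);ux=np.array([.1444,.9895,0]);uy=np.array([-.9895,.1444,0])
g=lambda u,v,z:onz(w,170+u/4.5,130+v/4.5,z)
q=lambda p:np.round(((p-O)@ux*1e3,(p-O)@uy*1e3),1)
P=[g(u,v,.066) for u,v in((245,47),(512,42),(513,300),(257,306))]
for p in P:print(q(p))
c=sum(P)/4;print("cap c",q(c))
print("plate FL",q(g(213,270,.02)),"L",q(g(200,40,.02)),"R",q(g(544,40,.02)), "base F",q(g(160,330,.012)),q(g(585,332,.012)),"base L/R",q(g(143,40,.012)),q(g(603,40,.012)),"tcp",q(s["position"]))
E
```

```text
[-99.1  25.4]
[-98.  -25.9]
[-150.1  -28. ]
[-151.6   24.4]
cap c [-124.7   -1. ]
plate FL [-158.1   39.6] L [-103.    40.6] R [-102.7  -38.1] base F [-176.5   54.8] [-176.5  -52.8] base L/R [-103.9   55.2] [-103.5  -53.1] tcp [-152.5    1.1]
```

Emit:
drive_tool([
  [[0.007,-0.05,0.1,0,60],[0.007,-0.093,0.25,0,60],[0.007,-0.093,0.35,0,60],[0.007,-0.093,0.4,0,60],[0.007,-0.093,0.4,0,60],[0.007,-0.093,0.4,0,255],[0.007,-0.093,0.4,0,255],[0.007,-0.093,0.4,0,255],[0.007,-0.093,0.4,0,255],[0.007,-0.093,0.39,0,255],[0.0,-0.105,0.39,0,255],[0.0,-0.117,0.39,0,255],[0.0,-0.117,0.398,0,255],[0.0,-0.117,0.402,0,255],[0.0,-0.117,0.402,0,255],[0.0,-0.117,0.401,0,60],[0.0,-0.117,0.401,0,60],[0.0,-0.117,0.401,0,60],[0.0,-0.117,0.25,0,60],[0.0,-0.05,0.1,0,60]],
], grip_force=10)

```text
time: 34.25
position: [0.5165, 0.0982, 0.1275]
tool_rot: [-3.133, 0.218, 0.002]
ft_force: [0.3, -0.7, 0.4]
grip_width: 0.764
```

Emit:
drive_tool([
  [[0,0.05,-0.1,0,60],[0,0.05,-0.1,0,120],[0,0.05,-0.1,0,255]],
])

```text
time: 34.62
position: [0.5143, 0.082, 0.1559]
tool_rot: [3.133, -0.223, -0.002]
ft_force: [-1.0, -0.8, -1.1]
grip_width: 0.618
```

```bash
python3 - <<'E'
from px import *
a=ctrl.get_image("scene");w=ctrl.get_image("wrist");s=ctrl.get_state();print(s["time"],s["position"])
f=lambda i:cv2.resize(i,(400,400),interpolation=cv2.INTER_CUBIC)
x,y=map(int,proj(a,[.52,.118,.04]))
cv2.imwrite("pics/m25.png",np.hstack([f(a["img"][y-25:y+25,x-25:x+25]),cv2.resize(w["img"][130:260,170:300],(400,400))]))
crop("m25w.png",w,170,110,340,240,4.5)
E
```

```text
34.725 [0.5139 0.0824 0.1554]
```

View pics/m25w.png

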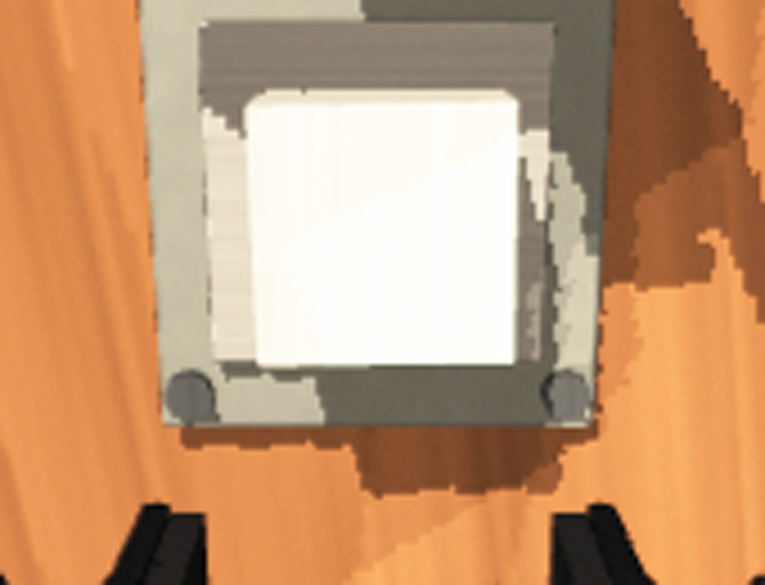

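```bash
python3 - <<'E'
from px import *
w=ctrl.get_image("wrist");s=ctrl.get_state()
O=np.array([.537,.2335,0]);ux=np.array([.1444,.9895,0]);uy=np.array([-.9895,.1444,0])
g=lambda u,v,z:onz(w,170+u/4.5,110+v/4.5,z)
q=lambda p:np.round(((p-O)@ux*1e3,(p-O)@uy*1e3),1)
P=[g(u,v,.066) for u,v in((246,102),(518,100),(515,362),(258,364))]
print("cap c",q(sum(P)/4),[q(p) for p in P])
Q=[g(u,v,.02) for u,v in((199,23),(553,22),(214,360),(541,361))]
print("plate c",q(sum(Q)/4),[q(p) for p in Q])
print("tcp",q(s["position"]),s["position"],s["joint_positions"])
# catch tip target, frame
T=Rn.from_rotvec(s["tool_rot"]).as_matrix();print(T)
E
```

```text
cap c [-118.4   -1.4] [array([-92.6,  25.1]), array([-92.1, -26.7]), array([-144.2,  -28.1]), array([-144.9,   24.1])]
plate c [-118.7    0.2] [array([-79.5,  40. ]), array([-79. , -38.9]), array([-158.2,   39.5]), array([-158. ,  -39.7])]
tcp [-152.8    1. ] [0.514  0.0825 0.1554] [ 0.5533  0.1802 -0.8284  1.8486  0.1425  1.1763 -0.4635]
[[ 0.99   -0.1407 -0.0024]
 [-0.1407 -0.99    0.0004]
 [-0.0025 -0.     -1.    ]]
```

Emit:
drive_tool([
  [[0,0,-0.2,0,255],[0,-0.15,-0.35,0,255],[0.01,-0.3,-0.35,0,255],[0.02,-0.45,-0.35,0,255],[0.03,-0.553,-0.35,0,255],[0.03,-0.553,-0.3,0,255],[0.03,-0.553,-0.2,0,255],[0.03,-0.553,-0.159,0,255],[0.06,-0.553,-0.159,0,255],[0.1,-0.553,-0.159,0,255],[0.143,-0.553,-0.155,0,255],[0.187,-0.553,-0.14,0,255],[0.22,-0.553,-0.125,0,255],[0.22,-0.553,-0.125,0,255]],
], grip_force=20)

```text
time: 36.52
position: [0.6044, 0.2362, 0.1933]
tool_rot: [3.133, -0.225, -0.001]
ft_force: [-1.4, -0.2, -0.5]
grip_width: 0.005
```

```bash
cat > look3.py <<'E'
from px import *
import sys
s=ctrl.get_state();O=np.array([.5372,.2348,0]);ux=np.array([.1444,.9895,0]);uy=np.array([-.9895,.1444,0])
r=s["position"]-O;print(s["time"],s["position"],"px",r@ux,"py",r@uy,s["ft_force"],s["grip_width"]*87)
w=ctrl.get_image("wrist");a=ctrl.get_image("scene")
f=lambda i:cv2.resize(i,(400,400),interpolation=cv2.INTER_CUBIC)
x,y=map(int,proj(a,[.56,.24,.13]))
cv2.imwrite(sys.argv[1],np.hstack([f(w["img"][100:384,114:398]),f(a["img"][y-60:y+60,x-60:x+60])]))
E
python3 look3.py pics/n1.png
```

```text
36.525 [0.6044 0.2362 0.1933] px 0.011110441639309224 py -0.06632339019351781 [-1.4106 -0.1763 -0.5141] 0.4135335361306261
```

View pics/n1.png

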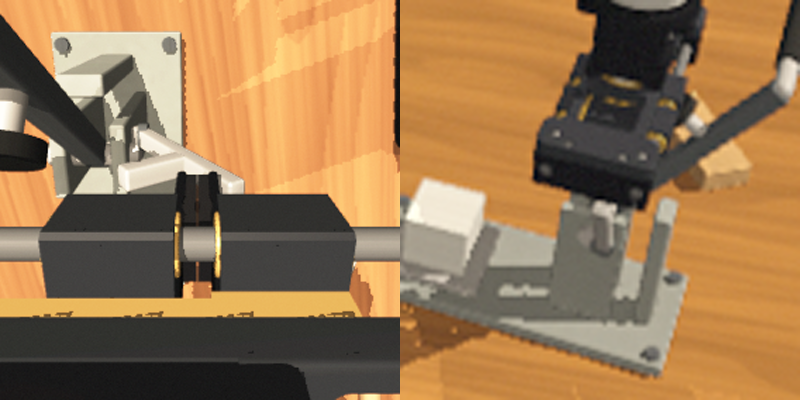

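Emit:
drive_tool([
  [[0.045,0,0.02,0,255],[0.093,0,0.057,0,255],[0.112,0,0.083,0,255],[0.13,0,0.11,0,255],[0.145,0,0.138,0,255],[0.157,0,0.167,0,255],[0.166,0,0.2,0,255],[0.173,0,0.23,0,255],[0.173,0,0.255,0,255],[0.173,0,0.268,0,255]],
])

```text
time: 37.88
position: [0.6556, 0.2297, 0.1158]
tool_rot: [-3.134, 0.224, -0.002]
ft_force: [-5.5, -3.0, 17.4]
grip_width: 0.007
```

```bash
python3 look3.py pics/n2.png
```

```text
37.875 [0.6556 0.2297 0.1158] px 0.012016729513974929 py -0.11789497074318281 [-5.4571 -3.0397 17.4208] 0.6431231731389725
```

View pics/n2.png

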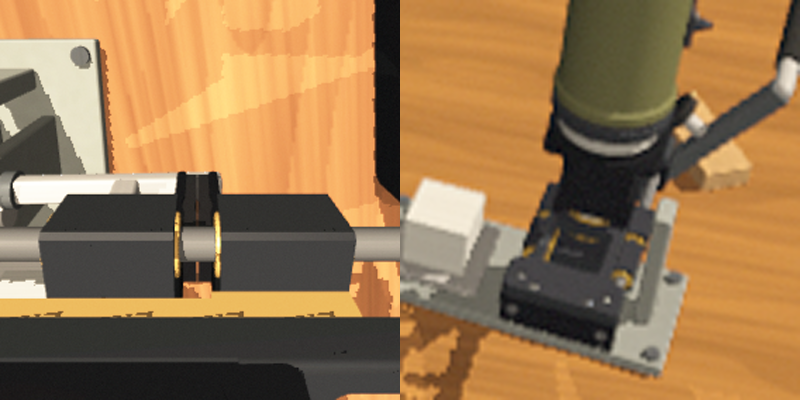

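Emit:
drive_tool([
  [[0,0,-0.15,0,255],[0,0,-0.35,0,255],[0,0,-0.55,0,255],[0,0,-0.69,0,255],[-0.08,-0.03,-0.69,-0.05,90],[-0.18,-0.08,-0.69,-0.11,90],[-0.28,-0.13,-0.69,-0.17,90],[-0.38,-0.18,-0.69,-0.23,90],[-0.48,-0.23,-0.69,-0.29,90],[-0.56,-0.28,-0.69,-0.35,90],[-0.633,-0.323,-0.69,-0.41,90],[-0.633,-0.323,-0.69,-0.47,90],[-0.633,-0.323,-0.69,-0.5,90],[-0.633,-0.323,-0.69,-0.5,90]],
])

```text
time: 39.72
position: [0.4809, 0.3523, 0.3206]
tool_rot: [-2.375, -2.057, 0.0]
ft_force: [0.9, 0.7, -0.5]
grip_width: 0.647
```

```bash
python3 look3.py pics/n3.png; python3 - <<'E'
from px import *
w=ctrl.get_image("wrist");cv2.imwrite("pics/n3w.png",w["img"]);s=ctrl.get_state();print(s["joint_positions"],Rn.from_rotvec(s["tool_rot"]).as_matrix())
O=np.array([.5372,.2348,0]);ux=np.array([.1444,.9895,0]);uy=np.array([-.9895,.1444,0])
for py in(.0275,.07,.1125):
  print(proj(w,O+.109*ux+py*uy+[0,0,.2557]))
E
```

```text
39.725 [0.4809 0.3523 0.3206] px 0.10814904162514039 py 0.07271917731743796 [ 0.8817  0.7186 -0.464 ] 56.27603100969196
[ 0.2573  0.419  -1.2518  1.4262  0.3969  1.5762  0.4625] [[ 0.1436  0.9896  0.0001]
 [ 0.9896 -0.1436 -0.0001]
 [-0.0001  0.0001 -1.    ]]
[255.2816 255.8651]
[255.4182 211.0351]
[255.5708 160.9536]
```

View pics/n3.png

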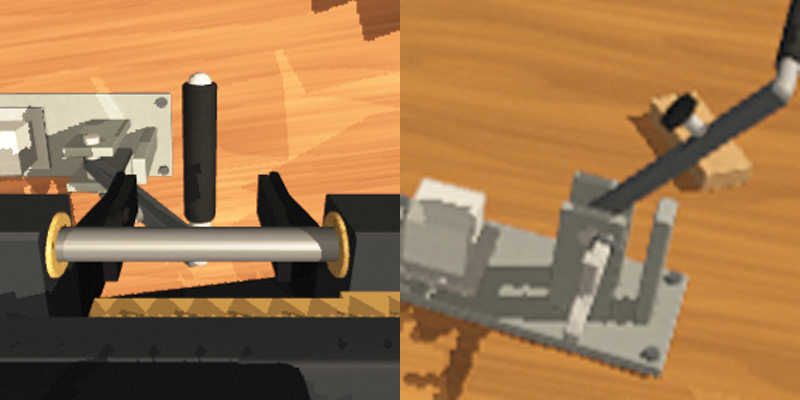

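View pics/n3w.png

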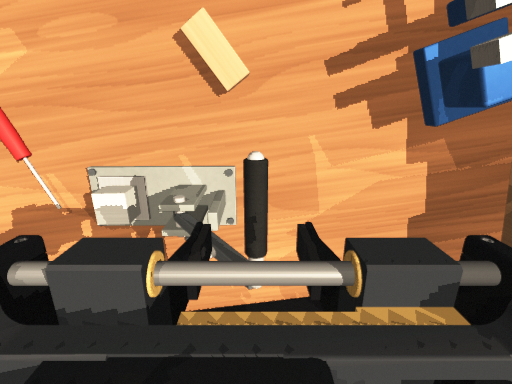

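```bash
python3 - <<'E'
import numpy as np
px0,z0=108.15,320.6
for q in np.arange(0,2.3,.11):
    px=190*np.sin(.61-q);z=100+190*np.cos(.61-q)-5
    print(round(q,2),round((px-px0)/300,3),round((z0-z)/300,3))
E
```

```text
0.0 0.002 0.233
0.11 -0.057 0.196
0.22 -0.12 0.166
0.33 -0.185 0.143
0.44 -0.253 0.128
0.55 -0.323 0.12
0.66 -0.392 0.119
0.77 -0.461 0.127
0.88 -0.529 0.142
0.99 -0.595 0.164
1.1 -0.659 0.193
1.21 -0.718 0.229
1.32 -0.773 0.272
1.43 -0.824 0.32
1.54 -0.868 0.373
1.65 -0.907 0.431
1.76 -0.939 0.493
1.87 -0.963 0.558
1.98 -0.981 0.626
2.09 -0.991 0.695
2.2 -0.994 0.764
```

Emit:
drive_tool([
  [[0.003,0,0.12,0,90],[0.003,0,0.2,0,90],[0.003,0,0.233,0,90],[0.003,0,0.233,0,90],[0.003,0,0.233,0,255],[0.003,0,0.233,0,255],[0.003,0,0.233,0,255],[0.003,0,0.233,0,255],[0.003,0,0.233,0,255],[0.003,0,0.233,0,255]],
], grip_force=20)

```text
time: 41.12
position: [0.4812, 0.3536, 0.2511]
tool_rot: [-2.373, -2.058, -0.001]
ft_force: [1.4, 1.4, 0.7]
grip_width: 0.221
```

```bash
python3 look3.py pics/n4.png
```

```text
41.125 [0.4812 0.3536 0.2511] px 0.1094438452676237 py 0.07261069244715873 [1.4231 1.4144 0.7004] 19.203653532675936
```

View pics/n4.png

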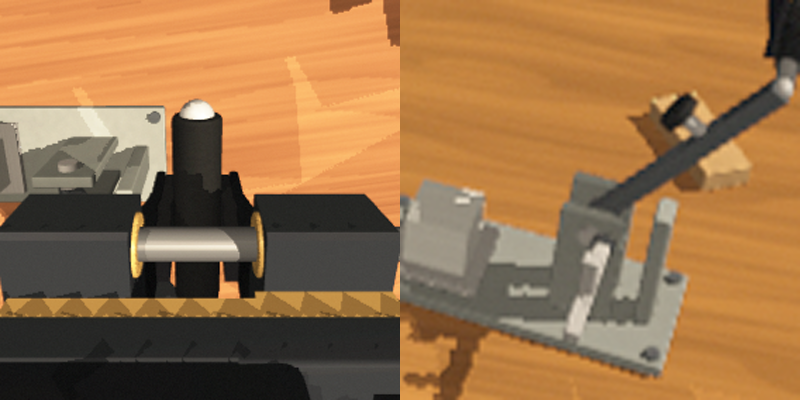

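Emit:
drive_tool([
  [[-0.03,0,-0.02,0,255],[-0.06,0,-0.037,0,255],[-0.123,0,-0.067,0,255],[-0.188,0,-0.09,0,255],[-0.256,0,-0.105,0,255],[-0.326,0,-0.113,0,255],[-0.395,0,-0.114,0,255],[-0.464,0,-0.106,0,255],[-0.532,0,-0.091,0,255],[-0.598,0,-0.069,0,255],[-0.662,0,-0.04,0,255],[-0.662,0,-0.04,0,255]],
])

```text
time: 42.72
position: [0.4517, 0.1547, 0.2623]
tool_rot: [2.377, 2.053, -0.006]
ft_force: [-1.6, 0.5, 0.8]
grip_width: 0.222
```

```bash
python3 look3.py pics/n5.png; python3 -c "
from px import *
print(ctrl.get_state()['joint_positions'])"
```

```text
42.725 [0.4517 0.1547 0.2623] px -0.09155936621550419 py 0.07299454568891645 [-1.5857  0.5031  0.7728] 19.35350767071966
[ 0.9662 -0.07   -1.2812  1.7857 -0.0668  1.379   1.1263]
```

View pics/n5.png

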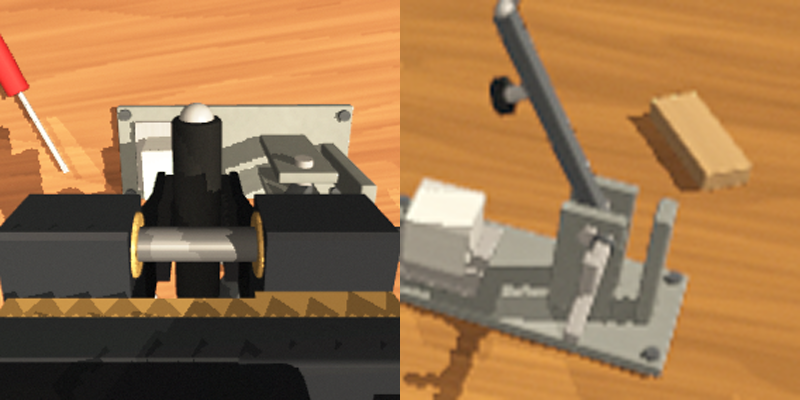

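Emit:
drive_tool([
  [[-0.059,0,0.036,0,255],[-0.114,0,0.079,0,255],[-0.165,0,0.127,0,255],[-0.209,0,0.18,0,255],[-0.209,0,0.18,0,255]],
])

```text
time: 43.45
position: [0.4432, 0.0943, 0.2075]
tool_rot: [-2.373, -2.056, 0.001]
ft_force: [-1.6, 3.3, -0.9]
grip_width: 0.221
```

```bash
python3 look3.py pics/n6.png; python3 -c "
from px import *
print(ctrl.get_state()['joint_positions'])"
```

```text
43.45 [0.4432 0.0943 0.2075] px -0.15259761249885043 py 0.07268612961786344 [-1.5802  3.3316 -0.9367] 19.21174430971492
[ 0.9959 -0.1192 -1.1707  1.9199 -0.1156  1.2719  1.2913]
```

Emit:
drive_tool([
  [[-0.039,0,0.058,0,255],[-0.071,0,0.12,0,255],[-0.095,0,0.185,0,255],[-0.113,0,0.253,0,255],[-0.123,0,0.322,0,255],[-0.126,0,0.36,0,255],[-0.126,0,0.36,0,255]],
], grip_force=30)

```text
time: 44.42
position: [0.4383, 0.0578, 0.1008]
tool_rot: [-2.371, -2.058, 0.0]
ft_force: [-4.1, 3.5, 2.6]
grip_width: 0.215
```

```bash
python3 look3.py pics/n7.png; python3 -c "
from px import *
print(ctrl.get_state()['joint_positions'])"
```

```text
44.425 [0.4383 0.0578 0.1008] px -0.18944864874024217 py 0.07234650284989612 [-4.051   3.534   2.6099] 18.661880849929005
[ 0.9932  0.0781 -1.1966  2.0731  0.0833  1.0425  1.1847]
```

View pics/n7.png

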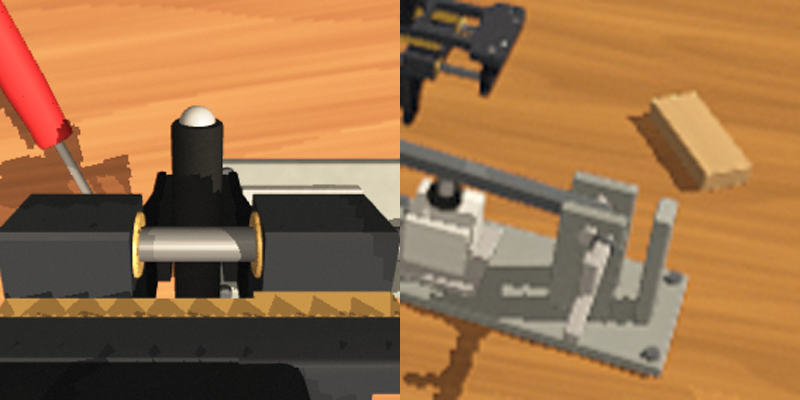

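Emit:
drive_tool([
  [[0,0,0.01,0,255],[0,0,0.018,0,255],[0,0,0.025,0,255],[0,0,0.025,0,255],[0,0,0.025,0,255]],
], grip_force=50)

```text
time: 45.15
position: [0.4383, 0.0576, 0.0942]
tool_rot: [-2.373, -2.058, 0.002]
ft_force: [-5.2, 3.4, 5.1]
grip_width: 0.209
```

```bash
python3 look3.py pics/n8.png
```

```text
45.15 [0.4383 0.0576 0.0942] px -0.18965788879538237 py 0.07229505766086332 [-5.1941  3.43    5.1427] 18.17686671752586
```

Emit:
drive_tool([
  [[0,0,0.006,0,255],[0,0,0.012,0,255],[0,0,0.012,0,255],[0,0,0.012,0,255]],
])

```text
time: 45.75
position: [0.4383, 0.0575, 0.0905]
tool_rot: [-2.373, -2.058, 0.002]
ft_force: [-5.5, 3.6, 4.0]
grip_width: 0.212
```

```bash
python3 look3.py pics/n9.png
```

```text
45.75 [0.4383 0.0575 0.0905] px -0.18968055619086585 py 0.07230152137470036 [-5.5021  3.5586  3.9587] 18.45300496398456
```

View pics/n9.png

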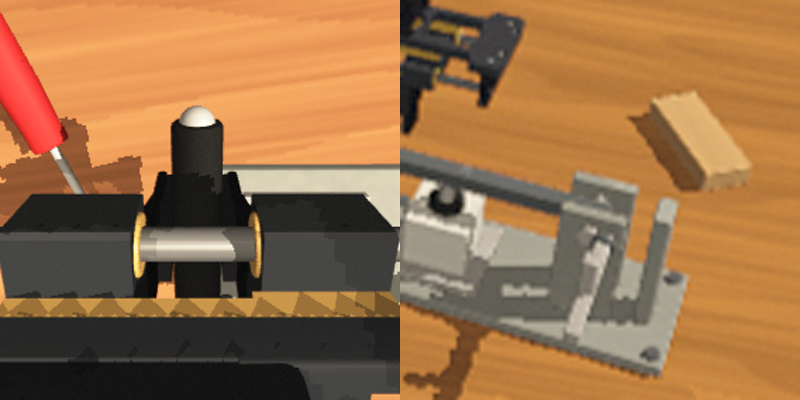

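Emit:
drive_tool([
  [[0,0,0.01,0,255],[0,0,0.02,0,255],[0,0,0.02,0,255]],
])

```text
time: 46.22
position: [0.4392, 0.0573, 0.0881]
tool_rot: [2.372, 2.058, -0.008]
ft_force: [-19.4, 2.7, 43.0]
grip_width: 0.203
```

```bash
python3 look3.py pics/n10.png; python3 -c "
from px import *
a=ctrl.get_image('scene');b=ctrl.get_image('side')
f=lambda i:cv2.resize(i,(400,400),interpolation=cv2.INTER_CUBIC)
x,y=map(int,proj(a,[.52,.118,.08]));u,v=map(int,proj(b,[.52,.118,.08]))
cv2.imwrite('pics/n10b.png',np.hstack([f(a['img'][y-30:y+30,x-30:x+30]),f(b['img'][v-30:v+30,u-30:u+30])]))"
```

```text
46.225 [0.4392 0.0573 0.0881] px -0.18976832702804888 py 0.07135256950031635 [-19.3566   2.6581  43.0136] 17.69267438039029
```

View pics/n10b.png

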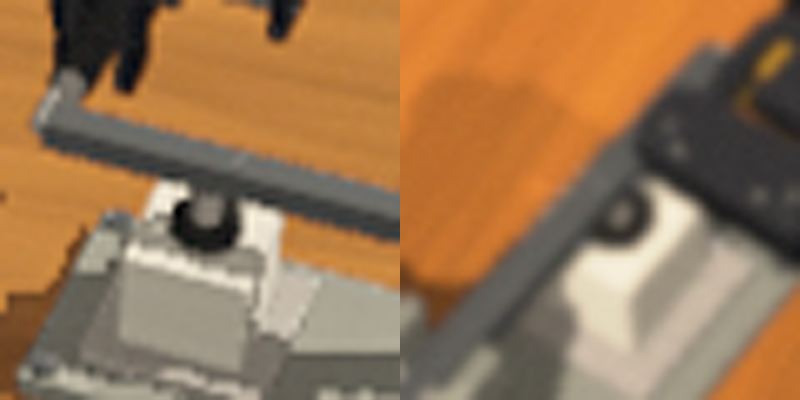

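Emit:
drive_tool([
  [[0,0,-0.005,0,255],[0,0,-0.005,0,255],[0,0,-0.005,0,255],[0,0,-0.005,0,255]],
])

```text
time: 46.92
position: [0.4391, 0.0573, 0.0884]
tool_rot: [2.372, 2.058, -0.005]
ft_force: [-13.0, 2.8, 26.9]
grip_width: 0.203
```

```bash
python3 look3.py pics/n11.png
```

```text
46.925 [0.4391 0.0573 0.0884] px -0.18974857702021503 py 0.07141465271878093 [-13.0321   2.7763  26.9445] 17.685050117610142
```

View pics/n11.png

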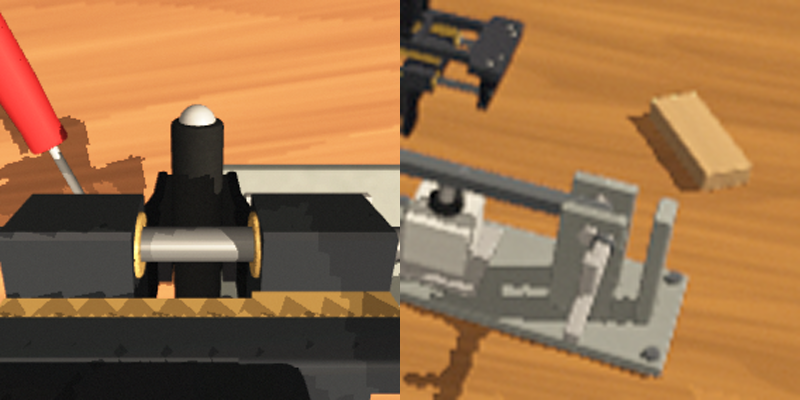

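```bash
python3 - <<'E'
from px import *
a=ctrl.get_image("scene");cv2.imwrite("pics/end.png",a["img"]);s=ctrl.get_state();print(s["time"],s["ft_force"],s["joint_positions"])
E
```

```text
47.075 [-13.2632   2.5358  28.006 ] [ 0.9671  0.1187 -1.1881  2.0837  0.1325  1.0192  1.1409]
```

View pics/end.png

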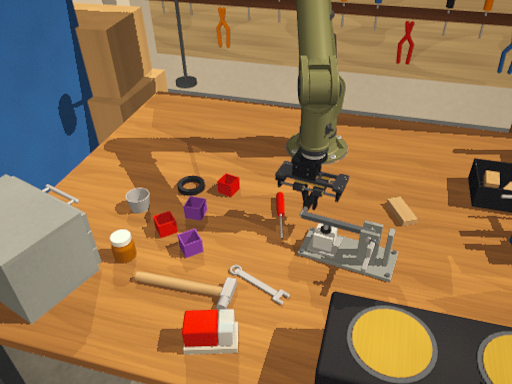

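The lever is level with its pad on the cap at about (325,238), the catch is over, and the bystanders are where they were. Handing in.

```bash
python3 -c "
from bench import ctrl
print(ctrl.close_job())"
```

```text
the job is handed in; nothing more can be done
None
```

I finished the job and handed it in at about 47 s, with the gripper still holding the lever down on the cap. The hand-in reports no verdict.

- **Cap:** I turned it over in two quarter-turns against the top front edge of the press's uprights. The first turn took several tries, because the cap slipped in the jaws and once fell back mouth-up on the plate. After the second turn I let it drop about 10 mm onto the plate, regripped it and centred it. It measured within about 2 mm of the plate's centre, flat and mouth-down, before I pulled the lever.
- **Catch:** I pushed it over until it stopped, at about 17 N. The next pictures showed it lying out to the side, before I touched the lever.
- **Lever:** I pulled it over by its grip. Contact came suddenly while I was pressing down, and the upward force read 43 N for a moment. I backed off, and it then held steady at 27–28 N. That spike was carried by the finger pads on the rubber grip, not by the gripper's body, but it was above the 40 N set for the body.
- **Still off:** a sideways force of about 13 N remained at the end, and I left it.
- **Last picture:** the pad is on the cap, the catch is open, and the other items look unmoved. I judged this by eye and did not measure it.

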